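# Put the setting blocks away in the locked rack

## Task

Put the setting blocks away: slide the keeper bar of the storage rack fully open, return every block that is on the bench, upright, to the bay whose label shows the shape of its foot, sliding it in under the roof until it is fully home against the back stop, and then slide the keeper bar fully shut again. Leave everything else on the bench where it is.

Things in the scene. Friction and masses are not known exactly. Their poses are not given: they have to be found in the camera images.
- block_round: setting block: a steel foot, a round disc 64 mm across, 26 mm thick, with an upright wooden grip post 24 x 24 mm centred on it (sides along its x and y), 92 mm tall in all. Origin: centre of its underside, z up. May be absent (None from the start)
- home_round (a point): underside centre of the round block when fully home, foot against the back stop of its bay. x points into the bay, z up. Its bay is told by a white outline of that foot on the black label plate on top of its closed end. The mouth is 40 mm before this point along -x; the lane is 74 mm wide between its walls
- block_square: setting block: a steel foot, a square plate 60 x 60 mm, 26 mm thick, with an upright wooden grip post 24 x 24 mm centred on it (sides along its x and y), 92 mm tall in all. Origin: centre of its underside, z up. May be absent (None from the start)
- home_square (a point): underside centre of the square block when fully home, foot against the back stop of its bay. x points into the bay, z up. Its bay is told by a white outline of that foot on the black label plate on top of its closed end. The mouth is 38 mm before this point along -x; the lane is 72 mm wide between its walls
- block_cross: setting block: a steel foot, a plus-shaped cross, arms 66 mm tip to tip and 24 mm wide, along its x and y, 26 mm thick, with an upright wooden grip post 24 x 24 mm centred on it (sides along its x and y), 92 mm tall in all. Origin: centre of its underside, z up. May be absent (None from the start)
- home_cross (a point): underside centre of the cross block when fully home, foot against the back stop of its bay. x points into the bay, z up. Its bay is told by a white outline of that foot on the black label plate on top of its closed end. The mouth is 41 mm before this point along -x; the lane is 76 mm wide between its walls
- block_oblong: setting block: a steel foot, an oblong plate 66 mm (its x) by 44 mm (its y), 26 mm thick, with an upright wooden grip post 24 x 24 mm centred on it (sides along its x and y), 92 mm tall in all. Origin: centre of its underside, z up. May be absent (None from the start)
- home_oblong (a point): underside centre of the oblong block when fully home, foot against the back stop of its bay. x points into the bay, z up. Its bay is told by a white outline of that foot on the black label plate on top of its closed end. The mouth is 41 mm before this point along -x; the lane is 56 mm wide between its walls
- block_small: setting block: a steel foot, a small round disc 46 mm across, 26 mm thick, with an upright wooden grip post 24 x 24 mm centred on it (sides along its x and y), 92 mm tall in all. Origin: centre of its underside, z up. May be absent (None from the start)
- home_small (a point): underside centre of the small block when fully home, foot against the back stop of its bay. x points into the bay, z up. Its bay is told by a white outline of that foot on the black label plate on top of its closed end. The mouth is 31 mm before this point along -x; the lane is 58 mm wide between its walls
- keeper (a joint): keeper bar along the front of the rack, slides along the rack's y: 0 = shut (a tooth stands in the middle of every bay mouth), 0.048 m = fully open (teeth between the mouths). The bar is 10 mm high, its centre line 10 mm before the mouths; teeth 18 mm wide, up to 44 mm above the bench, 96 mm apart
- keeper_grip (a point): grip point on the keeper bar's upright handle, which is 18 mm (x) by 24 mm (y) and reaches 95 mm above the bench; this point lies 75 mm above the bench, on its axis. Axes are the rack's: +y is the opening direction, x points into the bays
- rack: fixed storage rack: five bays in a row, each 96 mm wide, in changing order, mouths towards the robot. Lane floor 12 mm, roof underside 50 mm, roof top 56 mm above the bench; a 34 mm slit along the middle of each roof, open at the mouth, lets the post through. Origin on the bench below the middle of the row, 52 mm behind the mouths; x points into the bays, y towards the handle
- spray: bystander, to be left alone: green spray bottle, 66 mm across, 190 mm tall
- tin: bystander, to be left alone: white tin, 90 mm across, 90 mm tall
- compound_bar: bystander, to be left alone: bar of polishing compound, 50 x 120 x 35 mm
- wrench: bystander, to be left alone: wrench lying on the bench
- driver: bystander, to be left alone: screwdriver lying on the bench
- stone: bystander, to be left alone: sharpening stone 150 x 50 x 25 mm
- jar: bystander, to be left alone: white jar, 60 mm across, 75 mm tall
Things that resemble listed ones, but are neither listed nor needed, are in the scene too. Leave any blue or green look-alike of the block_cross alone.

How it is judged (in metres and radians):
On the way, in this order (a step that is already met when the one before it is completed fails the run):
1. the keeper bar is fully open (value of joint keeper above 0.04 m), for 0.2 s.
2. every block present is home in its own bay, with the keeper bar still open (x of block_round in the frame of home_round between -0.017 and 0.017 m and y of block_round in the frame of home_round between -0.015 and 0.015 m and z of block_round in the frame of home_round between -0.006 and 0.006 m and angle between each of block_round, block_square, block_cross, block_oblong, block_small's own z axis and vertical below 0.1 rad and x of block_square in the frame of home_square between -0.017 and 0.017 m and y of block_square in the frame of home_square between -0.015 and 0.015 m and z of block_square in the frame of home_square between -0.006 and 0.006 m and x of block_cross in the frame of home_cross between -0.017 and 0.017 m and y of block_cross in the frame of home_cross between -0.015 and 0.015 m and z of block_cross in the frame of home_cross between -0.006 and 0.006 m and x of block_oblong in the frame of home_oblong between -0.017 and 0.017 m and y of block_oblong in the frame of home_oblong between -0.015 and 0.015 m and z of block_oblong in the frame of home_oblong between -0.006 and 0.006 m and x of block_small in the frame of home_small between -0.017 and 0.017 m and y of block_small in the frame of home_small between -0.015 and 0.015 m and z of block_small in the frame of home_small between -0.006 and 0.006 m and value of joint keeper above 0.03 m), for 0.2 s.
3. the keeper bar is shut again (value of joint keeper below 0.008 m), for 0.2 s.
At the end, for the whole second after the job is handed in: every block present stands upright (within 0.1 rad) and at rest in its own bay, within 17 mm of home along the bay, 15 mm across and 6 mm in height, and the keeper bar is within 8 mm of shut (x of block_round in the frame of home_round between -0.017 and 0.017 m and y of block_round in the frame of home_round between -0.015 and 0.015 m and z of block_round in the frame of home_round between -0.006 and 0.006 m and angle between each of block_round, block_square, block_cross, block_oblong, block_small's own z axis and vertical below 0.1 rad and x of block_square in the frame of home_square between -0.017 and 0.017 m and y of block_square in the frame of home_square between -0.015 and 0.015 m and z of block_square in the frame of home_square between -0.006 and 0.006 m and x of block_cross in the frame of home_cross between -0.017 and 0.017 m and y of block_cross in the frame of home_cross between -0.015 and 0.015 m and z of block_cross in the frame of home_cross between -0.006 and 0.006 m and x of block_oblong in the frame of home_oblong between -0.017 and 0.017 m and y of block_oblong in the frame of home_oblong between -0.015 and 0.015 m and z of block_oblong in the frame of home_oblong between -0.006 and 0.006 m and x of block_small in the frame of home_small between -0.017 and 0.017 m and y of block_small in the frame of home_small between -0.015 and 0.015 m and z of block_small in the frame of home_small between -0.006 and 0.006 m and linear speed of each of block_round, block_square, block_cross, block_oblong, block_small below 0.03 m/s and value of joint keeper below 0.008 m); the robot touches nothing.
It fails at once if a bystander is moved more than 60 mm (distance of any of spray, tin, compound_bar, wrench, driver, stone, jar from where it was at the start of the episode above 0.06 m).
Of block_round, block_square, block_cross, block_oblong, block_small only 4 to 5 are there at a start; the rules pass over those that are not, and their reading is None.
At some moment in a run one of block_round, block_square, block_cross, block_oblong, block_small may be knocked a few centimetres aside while the robot is not near it.
It also fails if it takes over 210 s, if anything falls off the work surface, if the arm or the gripper's body presses on something with over 40 N, if the wrist force passes 120 N, or if a joint passes its speed limit or range.

## Robot

A 6-joint arm with a two-finger parallel gripper is mounted at the origin on the work surface. World frame = base frame: x ahead of the robot, y to its left, z up, the work surface at z = 0. Lengths are in mm, angles in rad, forces in N, time in s.
With the tool pointing down it reaches from about 275 to 750 mm from the base axis. Payload 10.2 kg.
Tool frame: the origin (TCP) lies on the front face of the gripper's body, between the roots of the fingers; the fingertips stand 73 mm ahead of it and the grasp point (between the pads) lies 54 mm ahead of it (ctrl.finger_overhang is the distance from the TCP to the fingertips, in mm); y points along the fingers, z is the direction in which the jaws open and shut, and the axes are right-handed (so a half turn about y gives the same grasp; the last joint's range is limited). The gripper opens to 85 mm and grips with 20 to 120 N. Pads are 22 mm wide; open, the fingers measure 114 mm over their backs; the gripper's body (76 mm by 85 mm) begins 54 mm behind the grasp point. The pads swing forward as they close: fully open they stand 13 mm farther back than shut.
Start: joints at [-0.223, 0.313, 1.498, -0, 1.331, -0.223], TCP at [525.006, -0.014, 303.894] pointing down, gripper open.
Joint ranges: [-2.94, 2.94], [-0.97, 2.17], [0.19, 2.56], [-1.23, 4.37], [0.02, 3.11], [-2.88, 2.88]. Speed limits (rad/s): [2.39, 2.39, 3.01, 3.14, 3.14, 3.14].

## Interface

Orientations are given as a unit quaternion [x, y, z, w].
In Python, from cell import ctrl gives the robot as it stands.
- The arm moves only by the tool play_rows, never from a script. Its argument "rows" is a list of rows, each an object of numbers: "x", "y", "z": the shift along the tool's x, y, z in units of 40 mm (1.0 is 40 mm); "rx", "ry", "rz": the turn, a rotation vector about the tool's x, y, z in units of 6 degrees (1.0 is 6 degrees); "claw": the opening in per cent of the stroke, from 0 (shut) to 100 (fully open). A call has 1 to 5 rows; each row is the pose to reach, as a shift and turn from the pose measured when the call began, along the tool's axes at that moment; what a row does not reach only later rows make up. A row lasts 1/10 s, in which the tool goes at most 50 mm and 8.59 degrees, less where a joint would pass 70% of its speed; a pose out of reach is approached as far as the arm can. A call with a gripper value outside its range is refused whole. The fingers move at their own pace and stop on an object; "force" is the grip in N (left out, the last holds). Time passes only in rows, so rows that repeat a pose let the fingers close. It gives the time, the measured TCP pose, the force and the opening at its end, in the units of the state.
- ctrl.observe(): the state, without advancing time (a new reading comes with each control period).
- ctrl.get_image(name): name is "scene" or "side" or "wrist"; returns a dict with "frame" (384x512x3 uint8, red, green, blue), "z_map" (384x512 float32, mm along the optical axis (not along the pixel's ray), 0 where there is no reading), "fov_y" (degrees; the focal length in pixels is half the picture's height over the tangent of half this angle, whatever the lens; pixels are square), "cx", "cy" (the principal point, pixels), "k1" (the pictures are not rectified: a ray, as slopes to the right and down, at radius r is drawn at 1 + k1 r^2 times it, then the intrinsics apply), "rvec" (rotation vector, rad) and "tvec" (3), from world to camera coordinates, as OpenCV has them. Camera axes: x right, y down, z forward; pixel columns grow to the right and rows downward; lengths in mm; the calibration is good to about 2 mm. A picture is of the moment at which its call begins.
- ctrl.finish_job(): hands the job in, once; it reports no verdict.
Trained networks look in the newest picture that a camera, given by its name, has taken for a name from the list of things; names that differ only in an ending like _2 or _b are one class to them, and where a whole thing is asked for, a point or a joint stands for the part that bears it (a point fixed in the world has none). Each returns a list of dicts, best first, with "confidence" (0 to 1); they miss things now and then, are a little off and sometimes report something else, mostly with a low value. They report only what shows in the picture. A call takes as long as a camera call. They do not tell look-alikes from the thing itself.
- ctrl.trace(camera, name): "mask" (384x512 bool, what is visible of it) and "rect" ([left, top, width, height] in pixels, round what is visible of it).
- ctrl.pinpoint(camera, name): "at" ([column, row] in pixels: a listed point, or the origin of a listed thing).
The state is a dict: "time_s": time; "joint_pos": joint angles; "joint_vel": joint speeds; "joint_torque": joint torques, N m; "ee_pos": TCP position; "tcp_rot": TCP orientation; "ft_force": force on the tool from outside, world axes, zero at the start; "torque": the same for the moment, N m; "width": finger opening in mm.
Only numpy, scipy, OpenCV 4.12 (cv2) and the standard library are available. Lean on these libraries where they do the work, as an engineer would, in place of code of your own. Each camera call takes 0.05 s, during which the arm holds its last target.

## Working session

There is one attempt and no reset: what is moved stays moved. The work goes in short steps, Python scripts to look and compute and a tool call to move; the robot and the scene stay as the last step left them, time stands still between calls to the robot, and variables do not carry over. Pictures are saved under pics/ and viewed, and the job is handed in when it is done.

Besides the shell and the picture viewer there is one more tool, called as name(argument=value, ...), one argument or row to a line, values as JSON. play_rows: Moves the arm, as the interface text tells. Its arguments: {"type":"object","properties":{"rows":{"type":"array"},"force":{"type":"number"}},"required":["rows"]}

```bash
ls; mkdir -p pics; python3 - <<'E'
from cell import ctrl
import cv2
s=ctrl.observe();print(s)
for n in ("scene","side","wrist"):
    d=ctrl.get_image(n);cv2.imwrite(f"pics/{n}0.png",d["frame"][:,:,::-1])
    print(n,d["fov_y"],d["cx"],d["cy"],d["k1"],d["rvec"],d["tvec"])
E
```

```text
pics
{'time_s': 0.0, 'joint_pos': array([-2.23411818e-01,  3.13416990e-01,  1.49846459e+00,  2.04506432e-05,
        1.33100944e+00, -2.23370923e-01]), 'joint_vel': array([ 5.80982331e-04,  1.05008657e-03, -4.90796401e-05, -8.37062514e-05,
        1.97290713e-03,  7.53904076e-05]), 'joint_torque': array([-5.78409599e-04, -4.12261176e+01, -2.59742296e+01, -3.58453699e-04,
        4.11797926e-03, -1.23038126e-05]), 'ee_pos': array([5.24822040e+02, 2.57850601e-02, 3.03341556e+02]), 'tcp_rot': array([-0.50022713,  0.50040352, -0.49961916,  0.49974978]), 'ft_force': array([-0.14189536, -0.49791106,  1.09588962]), 'torque': array([ 0.01438823, -0.00701158,  0.00380313]), 'width': 85.5862102460149}
scene 44.5886692823804 249.0073200453173 189.78912187475495 0.010884392016819728 [ 1.42975607  2.14078925 -0.89794431] [ 178.26938197 -273.47828211 1810.70938941]
side 42.918281407928134 250.28986730680478 186.1386086119089 -0.14413770597841313 [ 2.44183871 -0.24212931  0.08819209] [-495.88688104  122.25701128 1633.5539108 ]
wrist 58.449376441762524 256.84542040094544 193.29540413352424 -0.06362854218372947 [-2.81166857e+00  1.87940292e-04  1.83451783e-03] [-524.32353307  -42.71316149  380.64742461]
```

View pics/scene0.png

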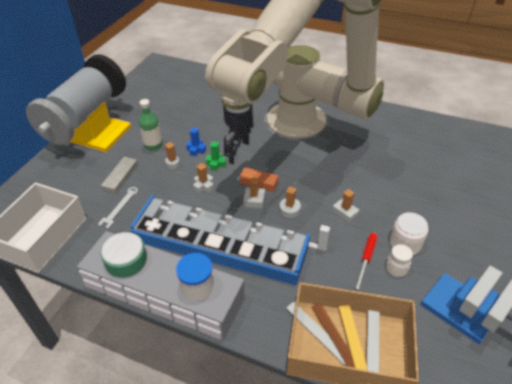

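View pics/side0.png

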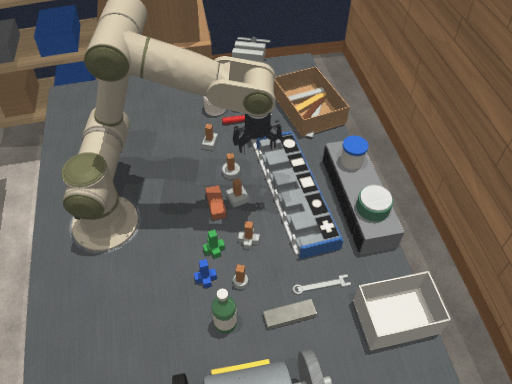

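View pics/wrist0.png

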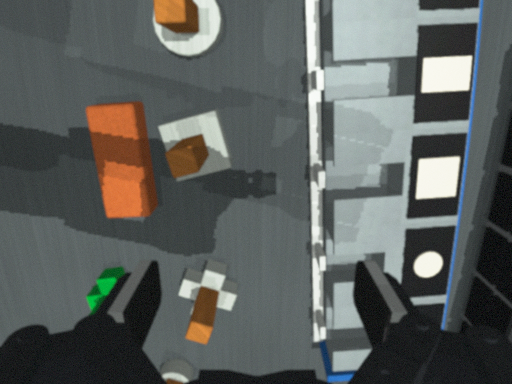

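```bash
cat > h.py <<'E'
import numpy as np, cv2
from cell import ctrl
def K(d):
    h,w=d["frame"].shape[:2]; f=h/2/np.tan(np.radians(d["fov_y"]/2)); return np.array([[f,0,d["cx"]],[0,f,d["cy"]],[0,0,1.]])
def dist(d): return np.array([d["k1"],0,0,0,0.])
def cloud(d):
    h,w=d["frame"].shape[:2]
    u,v=np.meshgrid(np.arange(w),np.arange(h))
    p=cv2.undistortPoints(np.stack([u,v],-1).reshape(-1,1,2).astype(float),K(d),dist(d)).reshape(h,w,2)
    z=d["z_map"][...,None]; c=np.concatenate([p*z,z],-1).astype(float)
    R=cv2.Rodrigues(np.array(d["rvec"],float))[0]
    P=(c-np.array(d["tvec"]))@R
    P[d["z_map"]<=0]=np.nan
    return P
def ray(d,uv,z):
    "pixel(s) -> world point at height z"
    p=cv2.undistortPoints(np.array(uv,float).reshape(-1,1,2),K(d),dist(d)).reshape(-1,2)
    R=cv2.Rodrigues(np.array(d["rvec"],float))[0]; t=np.array(d["tvec"],float)
    C=-R.T@t; D=np.c_[p,np.ones(len(p))]@R
    return C+D*((z-C[2])/D[:,2])[:,None]
def proj(d,P):
    return cv2.projectPoints(np.array(P,float).reshape(-1,1,3),np.array(d["rvec"],float),np.array(d["tvec"],float),K(d),dist(d))[0].reshape(-1,2)
E
python3 - <<'E'
from h import *
np.set_printoptions(precision=1,suppress=True)
for cam in ("scene","side","wrist"):
    d=ctrl.get_image(cam); P=cloud(d)
    np.savez(f"/tmp/{cam}.npz",P=P,f=d["frame"])
    for n in ("block_round","block_square","block_cross","block_oblong","block_small"):
        for r in ctrl.pinpoint(cam,n):
            print(cam,n,round(r["confidence"],2),np.array(r["at"]),ray(d,r["at"],0)[0])
    for n in ("home_round","home_square","home_cross","home_oblong","home_small"):
        for r in ctrl.pinpoint(cam,n): print(cam,n,round(r["confidence"],2),np.array(r["at"]),ray(d,r["at"],12)[0])
    for n,z in (("keeper_grip",75),("rack",0),("wrench",0),("driver",0),("stone",0),("spray",0),("jar",0),("tin",0),("compound_bar",0)):
        for r in ctrl.pinpoint(cam,n): print(cam,n,round(r["confidence"],2),np.array(r["at"]),ray(d,r["at"],z)[0])
f=np.load("/tmp/scene.npz")["f"]
cv2.imwrite("pics/crop1.png",cv2.resize(f[130:290,120:380],None,fx=3,fy=3,interpolation=cv2.INTER_CUBIC)[:,:,::-1])
f=np.load("/tmp/side.npz")["f"]
cv2.imwrite("pics/crop2.png",cv2.resize(f[110:310,170:370],None,fx=3,fy=3,interpolation=cv2.INTER_CUBIC)[:,:,::-1])
E
```

```text
scene block_round 0.8 [287.3 211.3] [466.  133.5   0. ]
scene block_square 0.6 [253.6 203.1] [473.1  21.9   0. ]
scene block_cross 0.82 [216.3 164.1] [ 349.3 -170.     0. ]
scene block_cross 0.69 [204.8 182.8] [ 448.3 -165.1    0. ]
scene block_cross 0.6 [199.3 150.5] [ 306.2 -258.6    0. ]
scene block_oblong 0.6 [345.5 211.6] [398.7 302.5   0. ]
scene block_small 0.74 [173.7 166.9] [ 417.9 -301.     0. ]
scene block_small 0.29 [394.9 270.1] [562.3 485.5   0. ]
scene home_round 0.87 [285.2 249.6] [619.5 181.1  12. ]
scene home_square 0.75 [224.4 235.1] [636.9  -4.1  12. ]
scene home_cross 0.84 [163.4 218.8] [ 649.2 -205.3   12. ]
scene home_cross 0.49 [345.6 211.5] [409.4 304.   12. ]
scene home_oblong 0.74 [252.5 243.3] [633.9  85.   12. ]
scene home_small 0.89 [194.6 223.8] [ 631.  -106.8   12. ]
scene home_small 0.75 [200.1 182.9] [ 465.3 -172.8   12. ]
scene home_small 0.68 [227.5 232.5] [624.3   0.2  12. ]
scene keeper_grip 0.94 [326.3 230.5] [559.3 279.2  75. ]
scene rack 0.97 [219.6 242.6] [659.5  -9.9   0. ]
scene rack 0.25 [172.1 166.1] [ 416.3 -308.2    0. ]
scene wrench 0.
[... 2185 characters left out ...]
5.8   0. ]
wrist block_cross 0.74 [211.4 284.5] [ 466.8 -168.3    0. ]
wrist block_cross 0.65 [119.  288.3] [ 346.3 -175.3    0. ]
wrist block_cross 0.23 [356.6 168.6] [637.5 -15.9   0. ]
wrist block_small 0.88 [179.3 368.5] [ 413.7 -310.5    0. ]
wrist block_small 0.59 [211.3 284.9] [ 466.7 -168.9    0. ]
wrist home_square 0.71 [360.  171.1] [637.9 -15.6  12. ]
wrist home_oblong 0.88 [364.1  80.4] [633.6  79.7  12. ]
wrist home_oblong 0.23 [198.5 141.3] [462.8  17.2  12. ]
wrist home_small 0.86 [350.2 247.3] [ 635.5 -109.    12. ]
wrist stone 0.16 [177.8 369.8] [ 411.3 -313.     0. ]
wrist spray 0.21 [129.1 156.2] [381.6  -1.4   0. ]
wrist compound_bar 0.61 [126.  154.5] [378.3   0.6   0. ]
```

View pics/crop1.png

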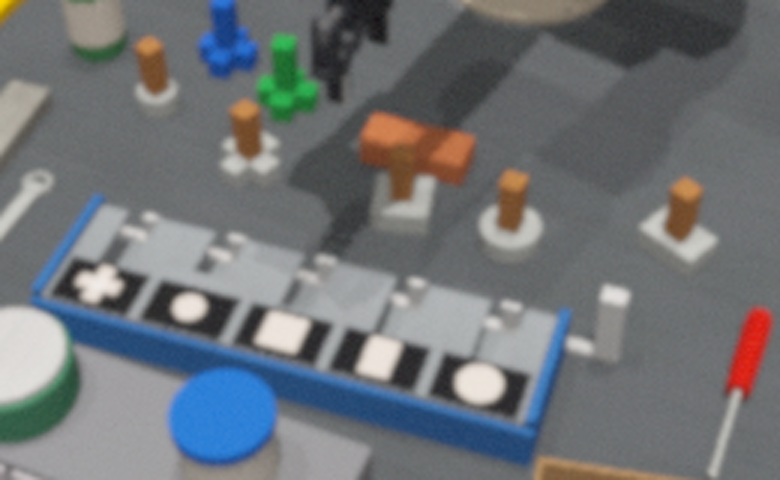

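View pics/crop2.png

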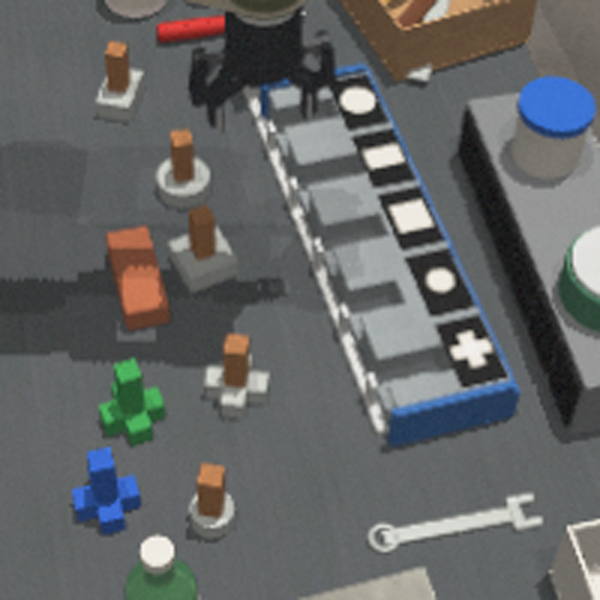

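```bash
python3 - <<'E'
import numpy as np,cv2
np.set_printoptions(precision=1,suppress=True)
S=1.0
for cam in ("scene","side","wrist"):
    z=np.load(f"/tmp/{cam}.npz");P=z["P"].reshape(-1,3);f=z["f"].reshape(-1,3)
    ok=~np.isnan(P[:,0]);P=P[ok];f=f[ok]
    t=(P[:,2]>-15)&(P[:,2]<15)&(P[:,0]>300)&(P[:,0]<550)
    print(cam,len(P),np.median(P[t,2]))
    # posts tops: cluster z 75..100
    for (bx,by) in ((414,-306),(467,-172),(462,8),(466,130),(400,305)):
        m=(np.hypot(P[:,0]-bx,P[:,1]-by)<45)
        q=P[m]
        top=q[(q[:,2]>82)&(q[:,2]<100)]; ft=q[(q[:,2]>21)&(q[:,2]<31)]
        print(bx,by,"top",len(top),top.mean(0) if len(top) else '', 'post',q[q[:,2]>35].mean(0),"foot",len(ft),ft.mean(0) if len(ft) else '',ft.min(0) if len(ft) else '',ft.max(0) if len(ft) else '')
    r=P[(P[:,2]>52)&(P[:,2]<60)&(P[:,0]>540)&(P[:,0]<760)&(abs(P[:,1])<300)]
    if len(r):
        print("roof",len(r),r.min(0),r.max(0), cv2.minAreaRect(r[:,:2].astype(np.float32)))
    k=P[(P[:,2]>65)&(P[:,2]<99)&(abs(P[:,0]-555)<40)&(abs(P[:,1]-275)<40)]
    if len(k): print("handle",len(k),k.mean(0),k.min(0),k.max(0))
E
```

```text
scene 192252 -0.038163129862220015
414 -306 top 46 [ 412.3 -309.7   90. ] post [ 415.  -307.4   69.4] foot 58 [ 417.8 -306.9   25.5] [ 390.7 -333.3   21.3] [ 435.3 -290.3   30.9]
467 -172 top 64 [ 466.9 -160.2   89.8] post [ 469.1 -158.9   70. ] foot 139 [ 469.6 -157.4   25.3] [ 427.9 -198.5   21. ] [ 499.  -127.6   30.7]
462 8 top 60 [462.5  19.2  89.6] post [450.4   4.1 437.8] foot 180 [466.3  20.4  25.8] [427.3 -15.2  21. ] [495.8  50.6  30.8]
466 130 top 61 [460.6 139.4  89.7] post [464.4 140.7  69.9] foot 175 [466.6 141.3  25.7] [431.4 108.3  21. ] [491.2 170.7  30.7]
400 305 top 66 [407.4 302.2  90.5] post [410.7 303.1  70.8] foot 180 [411.4 304.3  25.7] [373.4 265.8  21.2] [439.4 340.9  30.5]
roof 4519 [ 562.  -262.3   52. ] [759.5 299.5  60. ] ((677.8555908203125, 16.747314453125), (196.761474609375, 554.67626953125), 3.6626110076904297)
handle 104 [572.7 276.6  85.6] [557.6 263.7  65.7] [580.  287.7  99. ]
side 195818 0.020894232211304715
414 -306 top 72 [ 411.5 -315.2   91.8] post [ 411.  -319.1   74.9] foot 81 [ 411.  -321.3   26.1] [ 389.9 -336.6   21.2] [ 433.4 -296.7   
[... 825 characters left out ...]
31.9 -289.    30.9]
467 -172 top 571 [ 465.3 -162.    90.5] post [ 466.6 -158.    74.3] foot 1070 [ 466.8 -156.    25.5] [ 430.2 -192.3   21.1] [ 498.5 -129.3   30.9]
462 8 top 847 [461.9  15.3  91.1] post [474.3   9.2 271.3] foot 2172 [465.4  20.7  25.8] [425.3 -21.7  21. ] [496.8  49.6  31. ]
466 130 top 821 [459.9 130.1  91.1] post [462.  129.5  79.8] foot 1889 [465.2 123.8  25.9] [427.7 102.8  21.2] [490.7 150.9  30.7]
400 305 top 0  post [nan nan nan] foot 0   
roof 32270 [ 587.2 -265.7   52. ] [740.6 149.   60. ] ((665.7763061523438, -56.63652038574219), (134.91358947753906, 411.47821044921875), 3.1376841068267822)<stdin>:14: RuntimeWarning: Mean of empty slice.
  ret = um.true_divide(
```

```bash
cat >> h.py <<'E'
def ortho(P,f,x0,x1,y0,y1,zlo,zhi,s=1.0):
    "top-down picture: rows = x increasing upward, cols = -y to right... col=(y1-y)*s,row=(x1-x)*s"
    W=int((y1-y0)*s);H=int((x1-x0)*s); im=np.zeros((H,W,3),np.uint8); zb=np.full((H,W),-1e9)
    q=P.reshape(-1,3);c=f.reshape(-1,3);m=(q[:,2]>zlo)&(q[:,2]<zhi);q=q[m];c=c[m]
    o=np.argsort(q[:,2]);q=q[o];c=c[o]
    col=((y1-q[:,1])*s).astype(int);row=((x1-q[:,0])*s).astype(int)
    k=(col>=0)&(col<W-1)&(row>=0)&(row<H-1)
    for a in(0,1):
        for b in (0,1): im[row[k]+a,col[k]+b]=c[k]
    return im
E
python3 - <<'E'
from h import *
z=np.load("/tmp/wrist.npz")
im=ortho(z["P"],z["f"],340,760,-320,200,-10,110,1.5)
cv2.imwrite("pics/ortho1.png",im[:,:,::-1])
z=np.load("/tmp/scene.npz")
im=ortho(z["P"],z["f"],340,760,-280,380,-10,110,1.2)
cv2.imwrite("pics/ortho2.png",im[:,:,::-1])
E
```

```text
(no output)
```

View pics/ortho1.png

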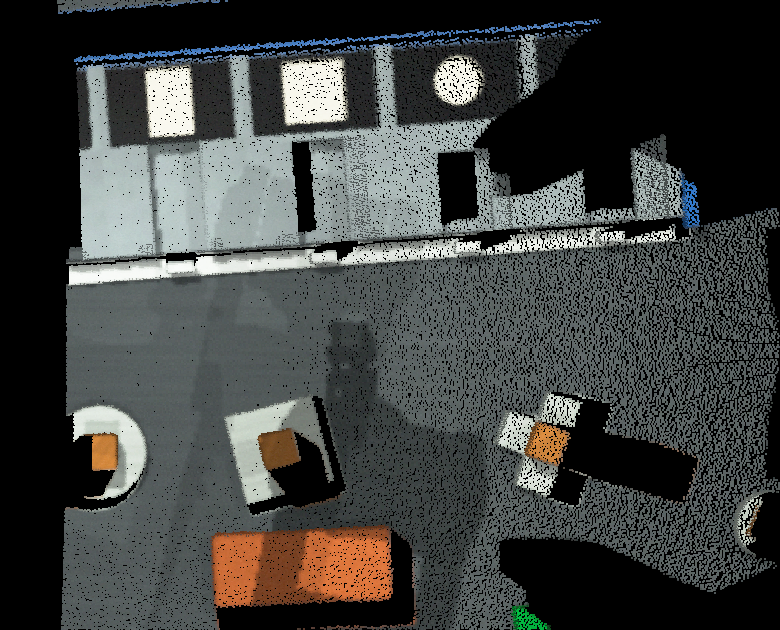

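View pics/ortho2.png

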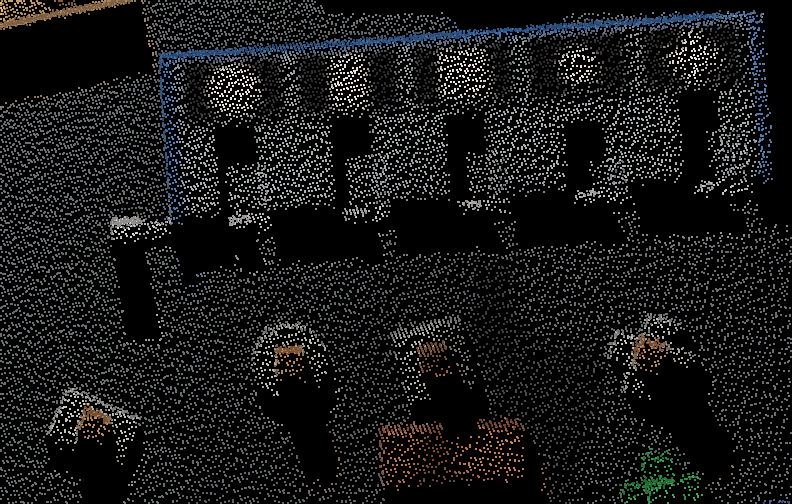

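```bash
cat >> h.py <<'E'
from scipy.spatial.transform import Rotation as Ro
# R0: pointing down, jaws along world x at yaw 0
def plan(x,y,z,yaw_deg,verbose=True):
    "tool shift/turn units to reach the pose: tool down, jaw axis yaw about world z relative to start orientation"
    s=ctrl.observe(); R=Ro.from_quat(s["tcp_rot"]); 
    T=Ro.from_rotvec([0,0,np.radians(yaw_deg)])*Ro.from_quat([-.5,.5,-.5,.5])
    d=R.inv().apply(np.array([x,y,z])-s["ee_pos"])/40
    r=(R.inv()*T).as_rotvec()*180/np.pi/6
    dist=np.linalg.norm(d)*40
    print("x %.3f y %.3f z %.3f rx %.3f ry %.3f rz %.3f | %.0f mm %.1f deg"%(*d,*r,dist,np.linalg.norm(r)*6), "t",s["time_s"],"F",np.round(s["ft_force"],1),"w",round(s["width"],1))
E
python3 - <<'E'
from h import *
np.set_printoptions(precision=2,suppress=True)
s=ctrl.observe();print(Ro.from_quat(s["tcp_rot"]).as_matrix())
plan(525,130,330,0)
E
```

```text
[[-0. -0.  1.]
 [-1. -0. -0.]
 [ 0. -1. -0.]]
x -3.250 y -0.653 z -0.000 rx 0.000 ry -0.000 rz 0.000 | 133 mm 0.0 deg t 3.15 F [-0.9  0.1  0.1] w 85.4
```

play_rows(
  rows=[
    {"x":-4.4,"y":-0.8,"z":-0.2},
    {"x":-4.4,"y":-0.8,"z":-0.2},
    {"x":-4.4,"y":-0.8,"z":-0.2},
    {"x":-4.4,"y":-0.8,"z":-0.2},
    {"x":-4.4,"y":-0.8,"z":-0.2},
  ],
)

```text
invalid input at $.rows[0]: expected keys x, y, z, rx, ry, rz, claw
```

```bash
python3 - <<'E'
from h import *
d=ctrl.get_image("wrist");P=cloud(d);np.savez("/tmp/w2.npz",P=P,f=d["frame"])
print(ctrl.observe()["ee_pos"],np.nanmin(P.reshape(-1,3),0),np.nanmax(P.reshape(-1,3),0))
cv2.imwrite("pics/w2.png",d["frame"][:,:,::-1])
cv2.imwrite("pics/ortho3.png",ortho(P,d["frame"],340,760,-100,400,-10,110,1.5)[:,:,::-1])
E
```

```text
[ 5.24998101e+02 -1.74911796e-02  3.03901276e+02] [ 152.34732465 -340.81721738   -4.0624371 ] [806.90450959 163.18793267 316.05293032]
```

View pics/ortho3.png

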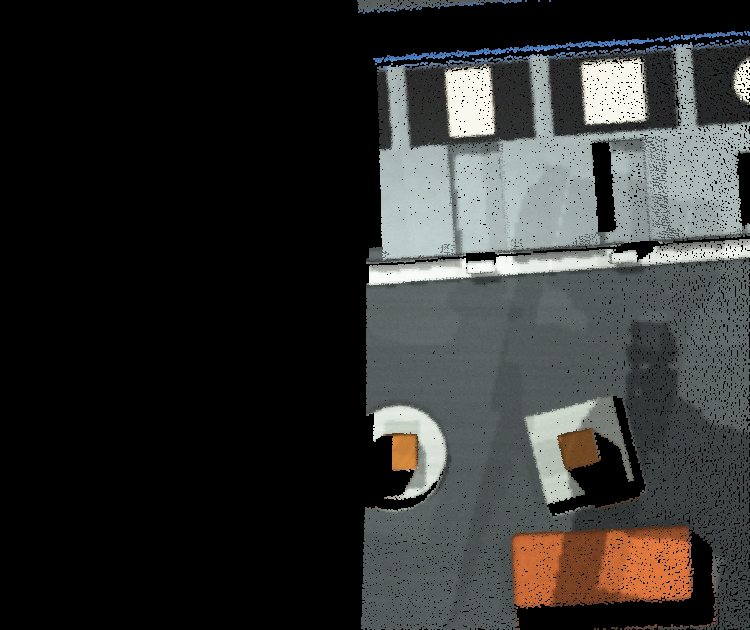

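All keys are needed in each row; repeating the move.

play_rows(
  rows=[
    {"x":-4.4,"y":-0.8,"z":-0.2,"rx":0,"ry":0,"rz":0,"claw":100},
    {"x":-4.4,"y":-0.8,"z":-0.2,"rx":0,"ry":0,"rz":0,"claw":100},
    {"x":-4.4,"y":-0.8,"z":-0.2,"rx":0,"ry":0,"rz":0,"claw":100},
    {"x":-4.4,"y":-0.8,"z":-0.2,"rx":0,"ry":0,"rz":0,"claw":100},
    {"x":-4.4,"y":-0.8,"z":-0.2,"rx":0,"ry":0,"rz":0,"claw":100},
  ],
)

```text
time_s: 3.7
ee_pos: [516.5, 179.1, 336.6]
tcp_rot: [-0.501, 0.499, -0.499, 0.502]
ft_force: [0.1, -0.7, 0.1]
width: 85.3
```

```bash
python3 - <<'E'
from h import *
d=ctrl.get_image("wrist");P=cloud(d);np.savez("/tmp/w2.npz",P=P,f=d["frame"])
print(ctrl.observe()["ee_pos"])
cv2.imwrite("pics/w2.png",d["frame"][:,:,::-1])
cv2.imwrite("pics/ortho4.png",ortho(P,d["frame"],340,760,-100,400,-10,110,1.5)[:,:,::-1])
E
```

```text
[516.74117069 177.3448278  336.04616005]
```

View pics/ortho4.png

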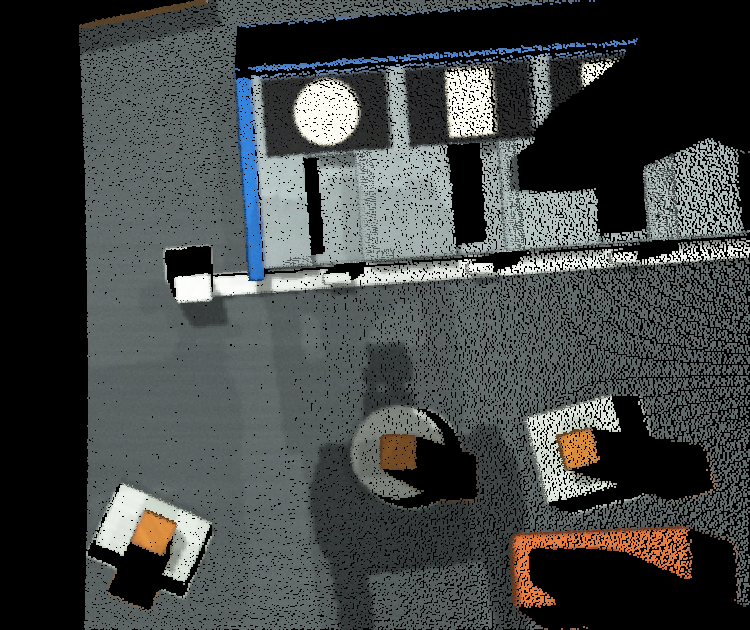

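```bash
cat >> h.py <<'E'
def rect(q):
    (c,wh,a)=cv2.minAreaRect(q[:,:2].astype(np.float32)); return np.round(c,1),np.round(wh,1),round(a,1)
def block(P,f,bx,by,rad=45):
    q=P.reshape(-1,3);c=f.reshape(-1,3).astype(int)
    m=np.hypot(q[:,0]-bx,q[:,1]-by)<rad
    q=q[m];c=c[m]
    t=(q[:,2]>89)&(q[:,2]<97)
    ft=(q[:,2]>23.5)&(q[:,2]<29)
    out={}
    for n,k in (("top",t),("foot",ft)):
        if k.sum()>5: out[n]=(int(k.sum()),q[k].mean(0).round(1),rect(q[k]))
    return out
E
python3 - <<'E'
from h import *
np.set_printoptions(precision=1,suppress=True)
for fn in ("w2","wrist"):
    z=np.load(f"/tmp/{fn}.npz");P=z["P"];f=z["f"]
    print(fn)
    for b in ((407,300),(460,130),(462,15),(466,-166)):
        print(b,block(P,f,*b))
    q=P.reshape(-1,3);c=f.reshape(-1,3).astype(int)
    lab=(c.min(1)>190)&(q[:,2]>50)&(q[:,2]<66)&(q[:,0]>660)&(q[:,0]<740)
    L=q[lab]
    for yc in (187,90,-3,-100,-200):
        l=L[abs(L[:,1]-yc)<35]
        if len(l)>50: print("label",yc,len(l),l.mean(0),rect(l))
    h=(q[:,2]>85)&(q[:,2]<99)&(np.hypot(q[:,0]-566,q[:,1]-272)<30)
    if h.any(): print("handle",h.sum(),q[h].mean(0),rect(q[h]))
    # roof front edge
    for y0 in range(-180,260,20):
        m=(abs(q[:,1]-y0)<3)&(q[:,2]>53)&(q[:,2]<59)&(q[:,0]>560)&(q[:,0]<720)
        b=(abs(q[:,1]-y0)<3)&(q[:,2]>6)&(q[:,2]<14)&(q[:,0]>530)&(q[:,0]<620)
        if m.sum()>5: print(y0,"roof x",np.percentile(q[m,0],1),"bar",(np.percentile(q[b,0],[2,98]) if b.sum()>3 else None))
    bl=(c[:,2]>c[:,0]+60)&(q[:,0]>560)&(q[:,0]<760)&(q[:,2]>45)
    B=q[bl];print("blue z",np.percentile(B[:,2],[50,95]))
E
```

```text
w2
(407, 300) {'top': (828, array([405.8, 297.9,  91.8]), (array([405.4, 298. ]), array([24.3, 24.1]), 66.1)), 'foot': (2000, array([408.6, 298.3,  25.9]), (array([405.5, 297.9]), array([66.7, 45.6]), 65.4))}
(460, 130) {'top': (518, array([459.1, 135.2,  91.7]), (array([458.7, 134.7]), array([23.5, 23.2]), 89.5)), 'foot': (1314, array([462.3, 141.9,  25.8]), (array([460. , 137.1]), array([56.8, 62.3]), 66.1))}
(462, 15) {'top': (396, array([461.3,  15.7,  91.5]), (array([461. ,  14.6]), array([24.3, 24.3]), 13.5)), 'foot': (1204, array([462.8,  22.7,  25.6]), (array([460.6,  14.5]), array([60.2, 61.1]), 13.8))}
(466, -166) {'foot': (76, array([ 473.4, -135.9,   25.3]), (array([ 474.3, -137.4]), array([ 9.3, 24.1]), 72.5))}
label 187 1199 [684.9 183.2  59.7] (array([685.3, 182.6]), array([42.2, 41.1]), 1.7)
label 90 840 [691.9  87.4  59.6] (array([691.9,  87. ]), array([43.4, 29.8]), 5.6)
label -3 95 [712.6   4.6  59.6] (array([714.6,   4.3]), array([11.4, 23. ]), 36.4)
handle 612 [567.5 271.3  94.4] (array([568.1, 271.4]), array([17.6, 23.7]), 4.0)
-80 roof x 603.4134413041569 bar [
[... 1747 characters left out ...]
0318830345 bar [592.1 619.5]
-120 roof x 670.0597243398876 bar [590.8 619.5]
-100 roof x 659.4139790162342 bar [588.9 612.1]
-80 roof x 604.5072713440502 bar [587.5 603.7]
-60 roof x 602.858180860454 bar [586.3 602.4]
-40 roof x 601.6277024389709 bar [584.5 619.3]
-20 roof x 667.7335914916109 bar [583.4 619.6]
0 roof x 597.8426920483683 bar [581.8 604.8]
20 roof x 597.1690068592558 bar [580.4 598.5]
40 roof x 595.8944611393566 bar [579.3 595.3]
60 roof x 594.6234290326448 bar [577.7 616.1]
80 roof x 666.0290799659995 bar [576.9 619.3]
100 roof x 590.8546447569637 bar [575.1 618.6]
120 roof x 590.0902096176163 bar [573.7 589.3]
140 roof x 588.9290675557326 bar [571.5 590.5]
blue z [50.4 61.7]
```

```bash
cat >> h.py <<'E'
TH=np.radians(4.0)
def uv2w(u,v): return np.array([u*np.cos(TH)-v*np.sin(TH),u*np.sin(TH)+v*np.cos(TH)])
def w2uv(x,y): return np.array([x*np.cos(TH)+y*np.sin(TH),-x*np.sin(TH)+y*np.cos(TH)])
HOME={"round":(637,134.6),"square":(635,-57.5),"cross":(638,-249.2),"oblong":(638,38.5),"small":(628,-153.)}
E
python3 -c "
from h import *
print({k:uv2w(*v).round(1) for k,v in HOME.items()}, w2uv(568.1,271.4), uv2w(585.7,231.1+48))
plan(568,271.5,200,4)"
```

```text
{'round': array([626.1, 178.7]), 'square': array([637.5, -13.1]), 'cross': array([ 653.8, -204.1]), 'oblong': array([633.8,  82.9]), 'small': array([ 637.1, -108.8])} [585.64804393 231.11023051] [564.80423242 319.2764931 ]
x -2.350 y 3.402 z 1.286 rx -0.004 ry -0.640 rz 0.000 | 173 mm 3.8 deg t 3.75 F [-0.4 -0.4 -0.1] w 85.4
```

play_rows(
  rows=[
    {"x":-2.35,"y":3.4,"z":1.29,"rx":0,"ry":-0.64,"rz":0,"claw":60},
    {"x":-2.35,"y":3.4,"z":1.29,"rx":0,"ry":-0.64,"rz":0,"claw":60},
    {"x":-2.35,"y":3.4,"z":1.29,"rx":0,"ry":-0.64,"rz":0,"claw":60},
    {"x":-2.35,"y":3.4,"z":1.29,"rx":0,"ry":-0.64,"rz":0,"claw":60},
    {"x":-2.35,"y":3.4,"z":1.29,"rx":0,"ry":-0.64,"rz":0,"claw":60},
  ],
)

```text
time_s: 4.25
ee_pos: [567.8, 271.3, 196.3]
tcp_rot: [0.519, -0.483, 0.481, -0.515]
ft_force: [1.6, 0.3, 0.3]
width: 51.4
```

```bash
python3 -c "
from h import *
plan(568,271.5,129,4)"
```

```text
x -0.008 y 1.683 z 0.016 rx 0.053 ry 0.003 rz 0.012 | 67 mm 0.3 deg t 4.25 F [1.6 0.3 0.3] w 51.4
```

play_rows(
  rows=[
    {"x":0,"y":0.9,"z":0.02,"rx":0,"ry":0,"rz":0,"claw":60},
    {"x":0,"y":1.65,"z":0.02,"rx":0,"ry":0,"rz":0,"claw":60},
    {"x":0,"y":1.65,"z":0.02,"rx":0,"ry":0,"rz":0,"claw":10},
    {"x":0,"y":1.65,"z":0.02,"rx":0,"ry":0,"rz":0,"claw":0},
    {"x":0,"y":1.65,"z":0.02,"rx":0,"ry":0,"rz":0,"claw":0},
  ],
  force=40,
)

```text
time_s: 4.75
ee_pos: [568.8, 270.7, 132.8]
tcp_rot: [0.518, -0.483, 0.482, -0.516]
ft_force: [-4.0, -2.0, 2.1]
width: 17.5
```

```bash
python3 -c "
from h import *
plan(564.8,319.5,129,4)"
```

```text
x -1.224 y 0.095 z -0.015 rx 0.029 ry 0.000 rz 0.011 | 49 mm 0.2 deg t 4.75 F [-4.  -2.   2.1] w 17.5
```

Handle held (17.5 mm ≈ 18). Slide open.

play_rows(
  rows=[
    {"x":-0.3,"y":0,"z":0,"rx":0,"ry":0,"rz":0,"claw":0},
    {"x":-0.6,"y":0,"z":0,"rx":0,"ry":0,"rz":0,"claw":0},
    {"x":-0.9,"y":0,"z":0,"rx":0,"ry":0,"rz":0,"claw":0},
    {"x":-1.15,"y":0,"z":0,"rx":0,"ry":0,"rz":0,"claw":0},
    {"x":-1.2,"y":0,"z":0,"rx":0,"ry":0,"rz":0,"claw":0},
  ],
)

```text
time_s: 5.25
ee_pos: [565.4, 318.1, 132.9]
tcp_rot: [0.52, -0.481, 0.482, -0.515]
ft_force: [-2.3, -21.2, -4.3]
width: 17.5
```

play_rows(
  rows=[
    {"x":0,"y":0,"z":0,"rx":0,"ry":0,"rz":0,"claw":0},
    {"x":0,"y":0,"z":0,"rx":0,"ry":0,"rz":0,"claw":0},
  ],
)

```text
time_s: 5.45
ee_pos: [565.4, 318.0, 133.0]
tcp_rot: [0.52, -0.481, 0.483, -0.515]
ft_force: [-0.5, -7.7, -8.7]
width: 17.5
```

```bash
python3 -c "
from h import *
plan(564.8,319.5,129,4)
print(w2uv(*ctrl.observe()['ee_pos'][:2]))"
```

```text
x -0.038 y 0.100 z -0.013 rx 0.045 ry 0.016 rz 0.069 | 4 mm 0.5 deg t 5.45 F [-0.5 -7.7 -8.7] w 17.5
[586.23469807 277.82312602]
```

play_rows(
  rows=[
    {"x":0,"y":0,"z":0,"rx":0,"ry":0,"rz":0,"claw":60},
    {"x":0,"y":0,"z":0,"rx":0,"ry":0,"rz":0,"claw":60},
    {"x":0,"y":0,"z":0,"rx":0,"ry":0,"rz":0,"claw":60},
    {"x":0,"y":-1.2,"z":0,"rx":0,"ry":0,"rz":0,"claw":60},
    {"x":0,"y":-2.5,"z":0,"rx":0,"ry":0,"rz":0,"claw":60},
  ],
)

```text
time_s: 5.95
ee_pos: [565.4, 319.0, 231.8]
tcp_rot: [0.521, -0.481, 0.482, -0.514]
ft_force: [0.5, 0.8, 1.0]
width: 51.3
```

```bash
python3 -c "
from h import *
plan(405.4,298,235,65.5)
print(ctrl.observe()['joint_pos'])
d=ctrl.get_image('side');P=cloud(d)
print(block(P,d['frame'],405,298))
q=P.reshape(-1,3)
h=(q[:,2]>85)&(q[:,2]<99)&(np.hypot(q[:,0]-566,q[:,1]-310)<50);print(q[h].mean(0))
cv2.imwrite('pics/s2.png',d['frame'][:,:,::-1])
"
```

```text
x 0.238 y -0.051 z -4.028 rx 0.095 ry -10.233 rz 0.030 | 161 mm 61.4 deg t 5.95 F [0.5 0.8 1. ] w 51.3
[ 0.33507238  0.6484197   1.17369951 -0.00554491  1.32779659  0.26487839]
{'top': (21, array([408.2, 294.2,  92.4]), (array([408.2, 296.2]), array([25.5, 23.4]), 68.9)), 'foot': (64, array([406.9, 287.4,  26. ]), (array([406.1, 295.1]), array([69.1, 45.4]), 67.9))}
[566.22371655 314.55587916  93.20807569]
```

View pics/s2.png

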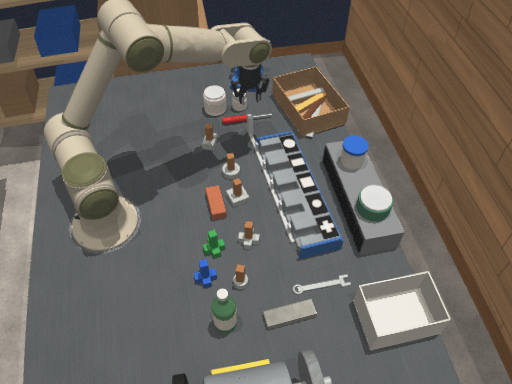

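play_rows(
  rows=[
    {"x":0.24,"y":0,"z":-4.03,"rx":0,"ry":-10.23,"rz":0,"claw":80},
    {"x":0.24,"y":0,"z":-4.03,"rx":0,"ry":-10.23,"rz":0,"claw":80},
    {"x":0.24,"y":0,"z":-4.03,"rx":0,"ry":-10.23,"rz":0,"claw":80},
    {"x":0.24,"y":0,"z":-4.03,"rx":0,"ry":-10.23,"rz":0,"claw":80},
    {"x":0.24,"y":0,"z":-4.03,"rx":0,"ry":-10.23,"rz":0,"claw":80},
  ],
)

```text
time_s: 6.5
ee_pos: [405.9, 299.1, 242.4]
tcp_rot: [0.659, -0.253, 0.259, -0.659]
ft_force: [1.1, -0.0, 0.0]
width: 68.5
```

```bash
python3 -c "
from h import *
plan(405.4,298,235,65.5)"
```

```text
x 0.008 y 0.184 z -0.030 rx -0.006 ry -3.002 rz 0.085 | 7 mm 18.0 deg t 6.5 F [ 1.1 -0.   0. ] w 68.5
```

play_rows(
  rows=[
    {"x":0,"y":0.18,"z":-0.03,"rx":0,"ry":-3.0,"rz":0,"claw":80},
    {"x":0,"y":0.18,"z":-0.03,"rx":0,"ry":-3.0,"rz":0,"claw":80},
    {"x":0,"y":0.18,"z":-0.03,"rx":0,"ry":-3.0,"rz":0,"claw":80},
    {"x":0,"y":0.18,"z":-0.03,"rx":0,"ry":-3.0,"rz":0,"claw":80},
  ],
)

```text
time_s: 6.9
ee_pos: [405.3, 298.5, 235.6]
tcp_rot: [0.691, -0.148, 0.154, -0.69]
ft_force: [0.8, -0.1, 0.1]
width: 68.8
```

```bash
python3 -c "
from h import *
plan(405.4,298,127,65.5)
d=ctrl.get_image('wrist');P=cloud(d);print(block(P,d['frame'],405,298))
cv2.imwrite('pics/w3.png',d['frame'][:,:,::-1])
"
```

```text
x -0.019 y 2.715 z -0.010 rx -0.003 ry -0.028 rz 0.091 | 109 mm 0.6 deg t 6.9 F [ 0.8 -0.1  0.1] w 68.8
{'top': (1188, array([404.1, 298. ,  91.7]), (array([404.6, 297.6]), array([23.5, 24.2]), 66.2)), 'foot': (2683, array([401.6, 299.6,  25.9]), (array([404.9, 297.7]), array([66.1, 44.3]), 65.9))}
```

View pics/w3.png

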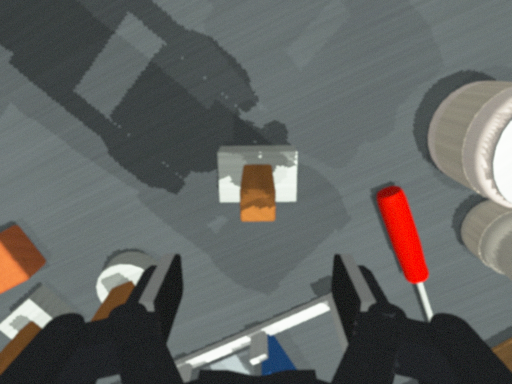

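play_rows(
  rows=[
    {"x":0,"y":1.0,"z":0,"rx":0,"ry":0,"rz":0.08,"claw":80},
    {"x":0,"y":2.0,"z":0,"rx":0,"ry":0,"rz":0.08,"claw":80},
    {"x":0,"y":2.7,"z":0,"rx":0,"ry":0,"rz":0.08,"claw":80},
    {"x":0,"y":2.72,"z":0,"rx":0,"ry":0,"rz":0.08,"claw":80},
    {"x":0,"y":2.72,"z":0,"rx":0,"ry":0,"rz":0.08,"claw":20},
  ],
  force=60,
)

```text
time_s: 7.45
ee_pos: [406.7, 298.2, 127.5]
tcp_rot: [-0.691, 0.151, -0.152, 0.691]
ft_force: [0.5, -0.3, 0.2]
width: 55.0
```

play_rows(
  rows=[
    {"x":0,"y":0,"z":0,"rx":0,"ry":0,"rz":0,"claw":0},
    {"x":0,"y":0,"z":0,"rx":0,"ry":0,"rz":0,"claw":0},
    {"x":0,"y":0,"z":0,"rx":0,"ry":0,"rz":0,"claw":0},
  ],
)

```text
time_s: 7.75
ee_pos: [407.3, 298.4, 129.1]
tcp_rot: [-0.69, 0.15, -0.153, 0.691]
ft_force: [-0.5, -1.1, 7.2]
width: 23.1
```

```bash
python3 -c "
from h import *
plan(405.4,298,127,65.5)
plan(500,83,270,4)
"
```

```text
x -0.039 y 0.052 z -0.030 rx -0.026 ry -0.049 rz 0.033 | 3 mm 0.4 deg t 7.75 F [-0.5 -1.1  7.2] w 23.1
x 4.375 y -3.519 z -3.908 rx -0.041 ry 10.201 rz 0.016 | 274 mm 61.2 deg t 7.75 F [-0.5 -1.1  7.2] w 23.1
```

```bash
python3 -c "
from h import *
p=uv2w(535,36.8);print(p)
plan(p[0],p[1],240,4)
"
```

```text
[531.12972866  74.0300705 ]
x 5.173 y -2.765 z -3.787 rx -0.041 ry 10.201 rz 0.016 | 279 mm 61.2 deg t 7.75 F [-0.5 -1.1  7.2] w 23.1
```

play_rows(
  rows=[
    {"x":0,"y":-1.0,"z":0,"rx":0,"ry":0,"rz":0,"claw":0},
    {"x":0,"y":-2.0,"z":0,"rx":0,"ry":0,"rz":0,"claw":0},
    {"x":0,"y":-2.76,"z":0,"rx":0,"ry":1.0,"rz":0,"claw":0},
    {"x":1.0,"y":-2.76,"z":-0.76,"rx":0,"ry":2.3,"rz":0,"claw":0},
    {"x":2.0,"y":-2.76,"z":-1.5,"rx":0,"ry":3.6,"rz":0,"claw":0},
  ],
)

```text
time_s: 8.25
ee_pos: [454.4, 209.9, 241.1]
tcp_rot: [-0.648, 0.277, -0.281, 0.651]
ft_force: [1.1, 0.2, -3.3]
width: 23.1
```

```bash
python3 -c "
from h import *
p=uv2w(535,36.8)
plan(p[0],p[1],240,4)
"
```

```text
x 3.786 y 0.035 z -0.944 rx -0.068 ry 6.576 rz 0.013 | 156 mm 39.5 deg t 8.25 F [ 1.1  0.2 -3.3] w 23.1
```

play_rows(
  rows=[
    {"x":1.0,"y":0,"z":-0.25,"rx":0,"ry":1.3,"rz":0,"claw":0},
    {"x":2.0,"y":0,"z":-0.5,"rx":0,"ry":2.6,"rz":0,"claw":0},
    {"x":3.0,"y":0,"z":-0.75,"rx":0,"ry":3.9,"rz":0,"claw":0},
    {"x":3.79,"y":0.03,"z":-0.94,"rx":0,"ry":5.2,"rz":0,"claw":0},
    {"x":3.79,"y":0.03,"z":-0.94,"rx":0,"ry":6.58,"rz":0,"claw":0},
  ],
)

```text
time_s: 8.75
ee_pos: [532.7, 70.7, 240.3]
tcp_rot: [-0.513, 0.483, -0.487, 0.517]
ft_force: [-0.2, 1.5, -2.9]
width: 23.5
```

```bash
python3 -c "
from h import *
p=uv2w(535,36.8)
plan(p[0],p[1],144,4)
d=ctrl.get_image('scene');cv2.imwrite('pics/s3.png',cv2.resize(d['frame'][100:290,110:380],None,fx=2.8,fy=2.8)[:,:,::-1])
"
```

```text
x -0.084 y 2.407 z -0.053 rx -0.075 ry -0.100 rz -0.001 | 96 mm 0.7 deg t 8.75 F [-0.2  1.5 -2.9] w 23.5
```

View pics/s3.png

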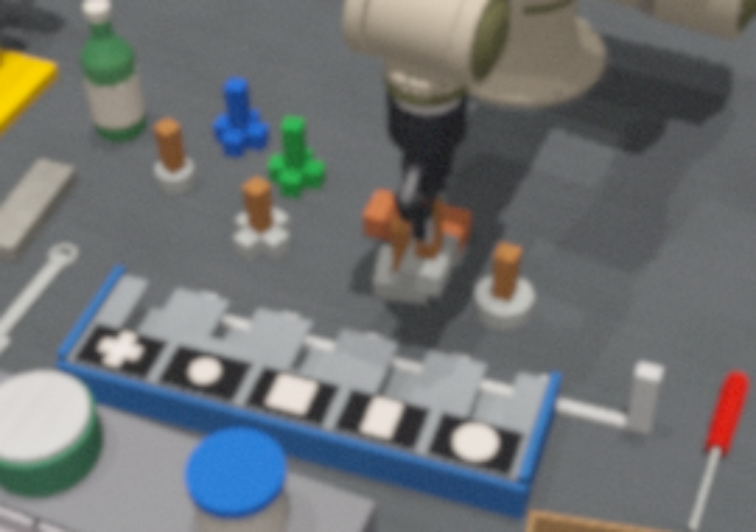

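play_rows(
  rows=[
    {"x":-0.08,"y":0.8,"z":0.15,"rx":0,"ry":-0.1,"rz":0,"claw":0},
    {"x":-0.08,"y":1.6,"z":0.15,"rx":0,"ry":-0.1,"rz":0,"claw":0},
    {"x":-0.08,"y":2.3,"z":0.15,"rx":0,"ry":-0.1,"rz":0,"claw":0},
    {"x":-0.08,"y":2.41,"z":0.15,"rx":0,"ry":-0.1,"rz":0,"claw":0},
    {"x":-0.08,"y":2.41,"z":0.15,"rx":0,"ry":-0.1,"rz":0,"claw":0},
  ],
)

```text
time_s: 9.3
ee_pos: [538.2, 76.3, 144.3]
tcp_rot: [-0.514, 0.482, -0.485, 0.518]
ft_force: [0.2, 0.2, -1.8]
width: 23.4
```

```bash
python3 -c "
from h import *
print(w2uv(*ctrl.observe()['ee_pos'][:2]))
p=uv2w(638,36.8)
plan(p[0],p[1],144.5,4)
d=ctrl.get_image('wrist');cv2.imwrite('pics/w4.png',d['frame'][:,:,::-1])
"
```

```text
[542.24423594  38.578318  ]
x 0.034 y 0.009 z 2.394 rx -0.062 ry -0.042 rz -0.011 | 96 mm 0.5 deg t 9.3 F [ 0.2  0.2 -1.8] w 23.4
```

View pics/w4.png

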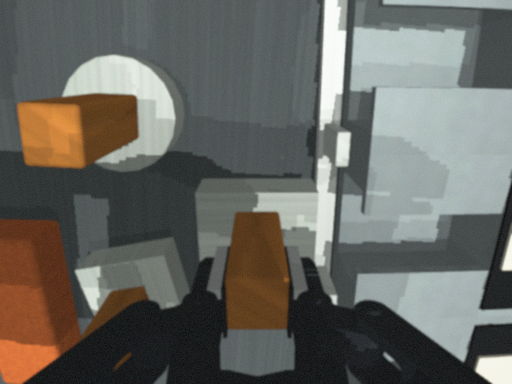

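```bash
cat >> h.py <<'E'
def held(d=None):
    "uv of the held block's post top and foot, from wrist depth"
    d=d or ctrl.get_image("wrist");P=cloud(d).reshape(-1,3);e=ctrl.observe()["ee_pos"];c=d["frame"].reshape(-1,3).astype(int)
    br=(c[:,0]>c[:,2]+40)&(np.hypot(P[:,0]-e[0],P[:,1]-e[1])<30)&(P[:,2]>e[2]-60)
    q=P[br]; zt=np.percentile(q[:,2],95); t=q[q[:,2]>zt-3]
    uvt=np.stack(w2uv(t[:,0],t[:,1]),1)
    zf=zt-66
    m=(np.hypot(P[:,0]-e[0],P[:,1]-e[1])<48)&(abs(P[:,2]-zf)<3); g=P[m]; uvf=np.stack(w2uv(g[:,0],g[:,1]),1)
    print("tcp uv",w2uv(*e[:2]).round(1),"ztop",zt.round(1),"post uv",uvt.min(0).round(1),uvt.max(0).round(1),"rect",rect(uvt),"foot",uvf.min(0).round(1),uvf.max(0).round(1),np.median(g[:,2]).round(1))
E
python3 -c "
from h import *
held()"
```

```text
tcp uv [543.   38.3] ztop 108.7 post uv [531.1  28.2] [554.6  52.6] rect (array([542.8,  40.4]), array([24.4, 23.5]), 90.0) foot [510.   20.7] [576.3  63. ] 42.0
```

play_rows(
  rows=[
    {"x":0.04,"y":0,"z":0.5,"rx":0,"ry":0,"rz":0,"claw":0},
    {"x":0.04,"y":0,"z":1.0,"rx":0,"ry":0,"rz":0,"claw":0},
    {"x":0.04,"y":0,"z":1.5,"rx":0,"ry":0,"rz":0,"claw":0},
    {"x":0.04,"y":0,"z":1.9,"rx":0,"ry":0,"rz":0,"claw":0},
    {"x":0.04,"y":0,"z":2.3,"rx":0,"ry":0,"rz":0,"claw":0},
  ],
)

```text
time_s: 9.9
ee_pos: [632.0, 80.6, 148.4]
tcp_rot: [-0.513, 0.48, -0.486, 0.519]
ft_force: [-1.1, -0.0, -2.3]
width: 23.1
```

```bash
python3 -c "
from h import *
held()
p=uv2w(638,36.6)
plan(p[0],p[1],142,4)
"
```

```text
tcp uv [636.4  36.3] ztop 111.8 post uv [624.6  26.3] [648.3  50.7] rect (array([636.5,  38.5]), array([23.7, 24.2]), 0.5) foot [603.6  18.7] [670.6  51.8] 45.2
x -0.008 y 0.151 z 0.037 rx -0.086 ry -0.039 rz -0.004 | 6 mm 0.6 deg t 9.95 F [ 0.5 -0.9 -3.6] w 23.2
```

play_rows(
  rows=[
    {"x":0,"y":0.08,"z":0.05,"rx":0,"ry":0,"rz":0,"claw":0},
    {"x":0,"y":0.15,"z":0.05,"rx":0,"ry":0,"rz":0,"claw":0},
    {"x":0,"y":0.15,"z":0.05,"rx":0,"ry":0,"rz":0,"claw":0},
    {"x":0,"y":0.13,"z":0.04,"rx":0,"ry":0,"rz":0,"claw":60},
    {"x":0,"y":0.13,"z":0.04,"rx":0,"ry":0,"rz":0,"claw":70},
  ],
)

```text
time_s: 10.45
ee_pos: [634.6, 80.7, 144.6]
tcp_rot: [-0.513, 0.48, -0.486, 0.519]
ft_force: [-0.0, 0.0, 0.3]
width: 51.4
```

play_rows(
  rows=[
    {"x":0,"y":0,"z":0,"rx":0,"ry":0,"rz":0,"claw":70},
    {"x":0,"y":-0.8,"z":0,"rx":0,"ry":0,"rz":0,"claw":70},
    {"x":0,"y":-1.8,"z":0,"rx":0,"ry":0,"rz":0,"claw":70},
    {"x":0,"y":-2.8,"z":0,"rx":0,"ry":0,"rz":0,"claw":70},
    {"x":0,"y":-3.5,"z":-1,"rx":0,"ry":0,"rz":0,"claw":70},
  ],
)

```text
time_s: 10.95
ee_pos: [595.1, 77.5, 287.2]
tcp_rot: [-0.511, 0.478, -0.488, 0.521]
ft_force: [-0.2, 0.1, 1.4]
width: 59.8
```

```bash
cat >> h.py <<'E'
def survey(cam="wrist",pts=(),save=None):
    d=ctrl.get_image(cam);P=cloud(d)
    for p in pts: print(p,block(P,d["frame"],*p))
    q=P.reshape(-1,3);c=d["frame"].reshape(-1,3).astype(int)
    br=(c[:,0]>c[:,2]+35)
    for k,(u,v) in HOME.items():
        w=uv2w(u,v); m=br&(np.hypot(q[:,0]-w[0],q[:,1]-w[1])<45)&(q[:,2]>101)&(q[:,2]<109)
        if m.sum()>15:
            t=np.stack(w2uv(q[m,0],q[m,1]),1); print("in rack",k,m.sum(),"top uv",rect(t),"z",np.median(q[m,2]).round(1),"home",(u,v))
    if save: cv2.imwrite(save,d["frame"][:,:,::-1])
E
python3 -c "
from h import *
survey('wrist',[(460,133),(461,15)],'pics/w5.png')
"
```

```text
(460, 133) {'top': (991, array([459.7, 134.9,  91.7]), (array([459.4, 134.4]), array([25. , 23.9]), 1.5)), 'foot': (2316, array([466. , 136.8,  25.8]), (array([461.6, 134.9]), array([58.4, 63.3]), 11.2))}
(461, 15) {'top': (679, array([461.6,  15.3,  91.6]), (array([460.7,  14.5]), array([24.7, 23.8]), 14.9)), 'foot': (1939, array([465.7,  22.1,  25.8]), (array([460.6,  14.2]), array([60.9, 60.4]), 14.6))}
in rack oblong 881 top uv (array([636.9,  39.3]), array([23.9, 23.5]), 1.6) z 103.7 home (638, 38.5)
```

View pics/w5.png

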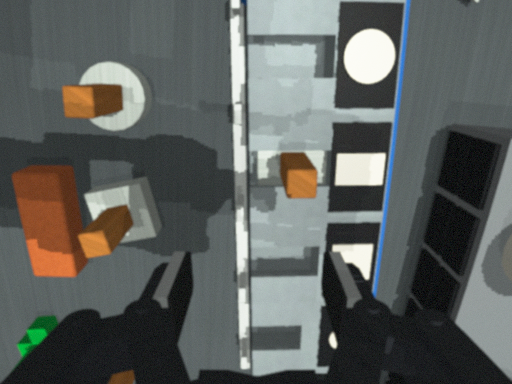

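```bash
python3 -c "
from h import *
plan(459.5,134.5,225,1)
"
```

```text
x -1.625 y 1.590 z -3.185 rx -0.190 ry 0.472 rz 0.006 | 157 mm 3.1 deg t 11.0 F [-0.2  0.4  5.9] w 59.8
```

play_rows(
  rows=[
    {"x":-0.5,"y":0.4,"z":-1.0,"rx":-0.19,"ry":0.47,"rz":0,"claw":80},
    {"x":-1.0,"y":0.8,"z":-2.0,"rx":-0.19,"ry":0.47,"rz":0,"claw":80},
    {"x":-1.5,"y":1.2,"z":-3.0,"rx":-0.19,"ry":0.47,"rz":0,"claw":80},
    {"x":-1.62,"y":1.59,"z":-3.19,"rx":-0.19,"ry":0.47,"rz":0,"claw":80},
    {"x":-1.62,"y":1.59,"z":-3.19,"rx":-0.19,"ry":0.47,"rz":0,"claw":80},
  ],
)

```text
time_s: 11.5
ee_pos: [457.9, 134.9, 224.4]
tcp_rot: [0.505, -0.495, 0.495, -0.504]
ft_force: [0.1, -1.0, 0.7]
width: 68.3
```

```bash
python3 -c "
from h import *
plan(459.5,134.5,127,1)
survey('wrist',[(460,133)])
"
```

```text
x 0.009 y 2.436 z 0.044 rx 0.015 ry 0.016 rz 0.006 | 97 mm 0.1 deg t 11.5 F [ 0.1 -1.   0.7] w 68.3
(460, 133) {'top': (1291, array([458.4, 135.3,  91.7]), (array([458.6, 134.7]), array([23.8, 24.4]), 0.1)), 'foot': (2809, array([458. , 142.3,  25.8]), (array([458.3, 137. ]), array([62.7, 58.6]), 0.9))}
in rack oblong 572 top uv (array([631.7,  39.5]), array([14.8, 24.7]), 2.3) z 103.5 home (638, 38.5)
```

play_rows(
  rows=[
    {"x":0.01,"y":1.0,"z":0.02,"rx":0,"ry":0,"rz":0,"claw":80},
    {"x":0.01,"y":2.0,"z":0.02,"rx":0,"ry":0,"rz":0,"claw":80},
    {"x":0.01,"y":2.44,"z":0.02,"rx":0,"ry":0,"rz":0,"claw":80},
    {"x":0.01,"y":2.44,"z":0.02,"rx":0,"ry":0,"rz":0,"claw":40},
    {"x":0.01,"y":2.44,"z":0.02,"rx":0,"ry":0,"rz":0,"claw":0},
  ],
)

```text
time_s: 12.05
ee_pos: [461.7, 133.6, 129.2]
tcp_rot: [-0.504, 0.495, -0.496, 0.505]
ft_force: [0.5, 0.7, -0.3]
width: 40.1
```

play_rows(
  rows=[
    {"x":0,"y":0,"z":0,"rx":0,"ry":0,"rz":0,"claw":0},
    {"x":0,"y":0,"z":0,"rx":0,"ry":0,"rz":0,"claw":0},
    {"x":0,"y":-1.0,"z":0,"rx":0,"ry":0,"rz":0,"claw":0},
    {"x":0,"y":-1.8,"z":0,"rx":0,"ry":0,"rz":0,"claw":0},
  ],
)

```text
time_s: 12.45
ee_pos: [461.5, 133.7, 202.8]
tcp_rot: [-0.504, 0.495, -0.496, 0.505]
ft_force: [-0.1, -0.1, -3.4]
width: 23.1
```

```bash
python3 -c "
from h import *
held()
p=uv2w(535,134.6)
plan(p[0],p[1],144,4)
"
```

```text
tcp uv [471.5 101.2] ztop 165.3 post uv [442.7  90.2] [481.8 119.1] rect (array([462.3, 103.8]), array([25.9, 40.2]), 80.4) foot [437.4  84.4] [500.9 133.5] 98.4
x -0.916 y 1.613 z 1.523 rx -0.114 ry -0.494 rz 0.008 | 96 mm 3.0 deg t 12.5 F [4.  0.7 2.6] w 23.2
```

play_rows(
  rows=[
    {"x":-0.5,"y":0,"z":0.8,"rx":0,"ry":-0.5,"rz":0,"claw":0},
    {"x":-0.87,"y":0.4,"z":1.5,"rx":0,"ry":-0.5,"rz":0,"claw":0},
    {"x":-0.87,"y":1.1,"z":1.52,"rx":0,"ry":-0.5,"rz":0,"claw":0},
    {"x":-0.87,"y":1.55,"z":1.52,"rx":0,"ry":-0.5,"rz":0,"claw":0},
    {"x":-0.87,"y":1.55,"z":1.52,"rx":0,"ry":-0.5,"rz":0,"claw":0},
  ],
)

```text
time_s: 13.0
ee_pos: [523.1, 169.7, 144.2]
tcp_rot: [-0.516, 0.48, -0.484, 0.519]
ft_force: [0.2, -0.8, -3.2]
width: 23.5
```

```bash
python3 -c "
from h import *
held()
p=uv2w(637,132.5)
plan(p[0],p[1],144,4)
"
```

```text
tcp uv [534.5 132.8] ztop 106.5 post uv [521.9 121. ] [545.4 146.5] rect (array([533.8, 133.7]), array([23.6, 25.4]), 0.7) foot [501.6 117. ] [565.3 165.7] 39.8
x 0.008 y 0.078 z 2.563 rx -0.097 ry 0.007 rz 0.011 | 103 mm 0.6 deg t 13.05 F [ 0.4 -0.4 -3.9] w 23.1
```

play_rows(
  rows=[
    {"x":-0.02,"y":-0.03,"z":0.5,"rx":0,"ry":0,"rz":0,"claw":0},
    {"x":-0.02,"y":-0.03,"z":1.0,"rx":0,"ry":0,"rz":0,"claw":0},
    {"x":-0.02,"y":-0.03,"z":1.5,"rx":0,"ry":0,"rz":0,"claw":0},
    {"x":-0.02,"y":-0.03,"z":2.0,"rx":0,"ry":0,"rz":0,"claw":0},
    {"x":-0.02,"y":-0.03,"z":2.5,"rx":0,"ry":0,"rz":0,"claw":0},
  ],
)

```text
time_s: 13.55
ee_pos: [624.8, 177.6, 150.3]
tcp_rot: [-0.514, 0.479, -0.485, 0.52]
ft_force: [1.4, -0.5, -0.1]
width: 23.4
```

```bash
python3 -c "
from h import *
held()
p=uv2w(637,133.5)
plan(p[0],p[1],142,4)
"
```

```text
tcp uv [636.  133.4] ztop 112.6 post uv [624.  122.7] [647.6 147.5] rect (array([635.9, 135.1]), array([23.5, 24.5]), 0.9) foot [596.6 115.3] [668.3 148.4] 45.9
x -0.003 y 0.189 z 0.023 rx -0.078 ry 0.002 rz 0.009 | 8 mm 0.5 deg t 13.6 F [ 0.6 -0.3 -4.4] w 23.3
```

play_rows(
  rows=[
    {"x":0,"y":0.1,"z":0.03,"rx":0,"ry":0,"rz":0,"claw":0},
    {"x":0,"y":0.18,"z":0.04,"rx":0,"ry":0,"rz":0,"claw":0},
    {"x":0,"y":0.18,"z":0.04,"rx":0,"ry":0,"rz":0,"claw":0},
    {"x":0,"y":0.16,"z":0.03,"rx":0,"ry":0,"rz":0,"claw":60},
    {"x":0,"y":0.16,"z":0.03,"rx":0,"ry":0,"rz":0,"claw":70},
  ],
)

```text
time_s: 14.1
ee_pos: [627.1, 177.5, 145.2]
tcp_rot: [-0.514, 0.479, -0.485, 0.52]
ft_force: [-0.8, -0.1, 0.0]
width: 51.6
```

play_rows(
  rows=[
    {"x":0,"y":0,"z":0,"rx":0,"ry":0,"rz":0,"claw":70},
    {"x":0,"y":-0.8,"z":0,"rx":0,"ry":0,"rz":0,"claw":70},
    {"x":0,"y":-1.8,"z":0,"rx":0,"ry":0,"rz":0,"claw":70},
    {"x":0,"y":-2.6,"z":-0.4,"rx":0,"ry":0,"rz":0,"claw":70},
    {"x":0.7,"y":-3.0,"z":-1.3,"rx":0,"ry":0,"rz":0,"claw":70},
  ],
)

```text
time_s: 14.6
ee_pos: [576.6, 147.3, 268.1]
tcp_rot: [-0.513, 0.477, -0.486, 0.523]
ft_force: [1.6, -1.5, 1.0]
width: 59.8
```

```bash
python3 -c "
from h import *
survey('wrist',[(461,15)],'pics/w6.png')
plan(460.7,14.5,225,14.5)
"
```

```text
(461, 15) {'top': (76, array([459.2,  25.5,  90.7]), (array([460.1,  25.7]), array([20.5,  3.5]), 17.6)), 'foot': (1159, array([454.9,  31.7,  25.7]), (array([457.8,  26.3]), array([61.6, 36.5]), 16.1))}
in rack round 1136 top uv (array([635.7, 134.3]), array([24.2, 24.4]), 89.8) z 103.7 home (637, 134.6)
in rack oblong 494 top uv (array([632.6,  39.3]), array([15.7, 24.7]), 1.2) z 103.5 home (638, 38.5)
x 3.012 y 1.054 z -3.008 rx -0.137 ry -1.744 rz 0.036 | 175 mm 10.5 deg t 14.65 F [ 0.3 -3.4  3.4] w 60.0
```

play_rows(
  rows=[
    {"x":0.8,"y":0.1,"z":-0.8,"rx":-0.13,"ry":-0.6,"rz":0,"claw":80},
    {"x":1.6,"y":0.4,"z":-1.6,"rx":-0.13,"ry":-1.2,"rz":0,"claw":80},
    {"x":2.4,"y":0.7,"z":-2.4,"rx":-0.13,"ry":-1.74,"rz":0,"claw":80},
    {"x":3.01,"y":1.05,"z":-3.01,"rx":-0.13,"ry":-1.74,"rz":0,"claw":80},
    {"x":3.01,"y":1.05,"z":-3.01,"rx":-0.13,"ry":-1.74,"rz":0,"claw":80},
  ],
)

```text
time_s: 15.15
ee_pos: [458.4, 12.6, 224.5]
tcp_rot: [0.559, -0.433, 0.435, -0.557]
ft_force: [0.1, 0.1, -0.0]
width: 68.1
```

```bash
python3 -c "
from h import *
plan(460.7,14.5,127,14.5)
survey('wrist',[(461,15)])
"
```

```text
x -0.039 y 2.437 z 0.071 rx 0.014 ry -0.034 rz 0.033 | 98 mm 0.3 deg t 15.15 F [ 0.1  0.1 -0. ] w 68.1
(461, 15) {'top': (1306, array([460.3,  14.8,  91.6]), (array([460.5,  14.3]), array([24. , 23.8]), 14.5)), 'foot': (3520, array([458.6,  20.1,  25.9]), (array([460.6,  13.9]), array([60.2, 60.5]), 14.6))}
```

play_rows(
  rows=[
    {"x":-0.04,"y":1.0,"z":0.03,"rx":0,"ry":0,"rz":0,"claw":80},
    {"x":-0.04,"y":2.0,"z":0.03,"rx":0,"ry":0,"rz":0,"claw":80},
    {"x":-0.04,"y":2.46,"z":0.03,"rx":0,"ry":0,"rz":0,"claw":80},
    {"x":-0.04,"y":2.46,"z":0.03,"rx":0,"ry":0,"rz":0,"claw":40},
    {"x":-0.04,"y":2.46,"z":0.03,"rx":0,"ry":0,"rz":0,"claw":0},
  ],
)

```text
time_s: 15.7
ee_pos: [462.0, 15.3, 128.2]
tcp_rot: [0.559, -0.432, 0.436, -0.558]
ft_force: [-0.6, 0.1, -0.3]
width: 39.6
```

play_rows(
  rows=[
    {"x":0,"y":0,"z":0,"rx":0,"ry":0,"rz":0,"claw":0},
    {"x":0,"y":0,"z":0,"rx":0,"ry":0,"rz":0,"claw":0},
    {"x":0,"y":-1.0,"z":0,"rx":0,"ry":0,"rz":0,"claw":0},
    {"x":0,"y":-1.8,"z":0,"rx":0,"ry":0,"rz":0,"claw":0},
  ],
)

```text
time_s: 16.1
ee_pos: [461.6, 15.6, 201.8]
tcp_rot: [0.559, -0.432, 0.436, -0.558]
ft_force: [1.2, -0.2, -4.3]
width: 23.3
```

```bash
python3 -c "
from h import *
p=uv2w(535,-59)
plan(p[0],p[1],145,4)
"
```

```text
x 1.366 y 1.430 z 1.611 rx -0.030 ry 1.726 rz 0.044 | 102 mm 10.4 deg t 16.1 F [ 1.2 -0.2 -4.3] w 23.3
```

play_rows(
  rows=[
    {"x":0.6,"y":0,"z":0.8,"rx":0,"ry":0.8,"rz":0,"claw":0},
    {"x":1.36,"y":0.4,"z":1.55,"rx":0,"ry":1.72,"rz":0,"claw":0},
    {"x":1.36,"y":1.0,"z":1.6,"rx":0,"ry":1.72,"rz":0,"claw":0},
    {"x":1.36,"y":1.43,"z":1.6,"rx":0,"ry":1.72,"rz":0,"claw":0},
    {"x":1.36,"y":1.43,"z":1.6,"rx":0,"ry":1.72,"rz":0,"claw":0},
  ],
)

```text
time_s: 16.6
ee_pos: [536.3, -21.2, 143.0]
tcp_rot: [0.518, -0.482, 0.483, -0.516]
ft_force: [-0.8, -0.1, -4.1]
width: 23.3
```

```bash
python3 -c "
from h import *
held()
p=uv2w(635,-59)
plan(p[0],p[1],142,4)
"
```

```text
tcp uv [534.2 -58.7] ztop 106.1 post uv [521.7 -70.8] [544.9 -45.7] rect (array([533.3, -58.3]), array([25.2, 23.3]), 89.8) foot [502.8 -74.3] [563.1 -28.6] 39.4
x 0.010 y 0.071 z 2.521 rx -0.017 ry 0.006 rz 0.035 | 101 mm 0.2 deg t 16.65 F [ 0.1 -0.5 -3.2] w 23.2
```

play_rows(
  rows=[
    {"x":-0.02,"y":0,"z":0.5,"rx":0,"ry":0,"rz":0,"claw":0},
    {"x":-0.02,"y":0.02,"z":1.0,"rx":0,"ry":0,"rz":0,"claw":0},
    {"x":-0.02,"y":0.04,"z":1.5,"rx":0,"ry":0,"rz":0,"claw":0},
    {"x":-0.02,"y":0.04,"z":2.0,"rx":0,"ry":0,"rz":0,"claw":0},
    {"x":-0.02,"y":0.04,"z":2.48,"rx":0,"ry":0,"rz":0,"claw":0},
  ],
)

```text
time_s: 17.15
ee_pos: [637.0, -13.3, 145.1]
tcp_rot: [0.517, -0.48, 0.484, -0.517]
ft_force: [0.4, -0.5, -4.6]
width: 23.5
```

```bash
python3 -c "
from h import *
held()
p=uv2w(635,-57.9)
plan(p[0],p[1],142,4)
"
```

```text
tcp uv [635.  -57.7] ztop 108.1 post uv [622.9 -69.8] [646.1 -45.4] rect (array([634.5, -57.6]), array([24.4, 23.2]), 89.9) foot [604.3 -73.6] [664.8 -46.2] 41.5
x 0.004 y 0.065 z -0.001 rx -0.004 ry 0.013 rz 0.040 | 3 mm 0.3 deg t 17.2 F [-0.9  1.  -4.1] w 23.4
```

play_rows(
  rows=[
    {"x":0,"y":0.08,"z":0.02,"rx":0,"ry":0,"rz":0,"claw":0},
    {"x":0,"y":0.09,"z":0.02,"rx":0,"ry":0,"rz":0,"claw":0},
    {"x":0,"y":0.09,"z":0.02,"rx":0,"ry":0,"rz":0,"claw":0},
    {"x":0,"y":0.07,"z":0.02,"rx":0,"ry":0,"rz":0,"claw":60},
    {"x":0,"y":0.07,"z":0.02,"rx":0,"ry":0,"rz":0,"claw":70},
  ],
)

```text
time_s: 17.7
ee_pos: [639.0, -13.4, 143.2]
tcp_rot: [0.518, -0.48, 0.484, -0.517]
ft_force: [0.2, 0.3, 1.1]
width: 51.5
```

play_rows(
  rows=[
    {"x":0,"y":0,"z":0,"rx":0,"ry":0,"rz":0,"claw":70},
    {"x":0,"y":-0.8,"z":0,"rx":0,"ry":0,"rz":0,"claw":70},
    {"x":0,"y":-1.8,"z":0,"rx":0,"ry":0,"rz":0,"claw":70},
    {"x":0.4,"y":-2.6,"z":-0.8,"rx":0,"ry":0,"rz":0,"claw":70},
    {"x":1.3,"y":-3.0,"z":-1.6,"rx":0,"ry":0,"rz":0,"claw":70},
  ],
)

```text
time_s: 18.2
ee_pos: [578.8, -67.7, 266.3]
tcp_rot: [-0.517, 0.477, -0.485, 0.519]
ft_force: [0.8, -1.4, -0.1]
width: 60.1
```

```bash
python3 -c "
from h import *
survey('wrist',[(465,-165)],'pics/w7.png')
survey('side',[(465,-165),(413,-308)],'pics/s7.png')
plan(464.5,-164.8,225,-21)
"
```

```text
(465, -165) {'top': (682, array([ 465. , -163.9,   91.5]), (array([ 464.8, -164.5]), array([25.6, 24.6]), 70.3)), 'foot': (1298, array([ 466.5, -156.1,   25.7]), (array([ 464.7, -159.7]), array([60.4, 61.8]), 40.4))}
in rack square 1202 top uv (array([634.1, -57.8]), array([24. , 23.8]), 0.2) z 103.7 home (635, -57.5)
(465, -165) {'top': (40, array([ 467.5, -166.8,   92.2]), (array([ 466.1, -168.9]), array([27.4, 21.8]), 78.6)), 'foot': (98, array([ 464. , -175.3,   25.7]), (array([ 464.6, -164.7]), array([60.8, 62.7]), 29.1))}
(413, -308) {'top': (47, array([ 410.8, -314. ,   92.7]), (array([ 410.2, -314.4]), array([27.6, 22.5]), 60.4)), 'foot': (59, array([ 411.8, -320.7,   26.1]), (array([ 410.5, -317.5]), array([35.7, 42.5]), 80.0))}
in rack square 32 top uv (array([636.2, -61.6]), array([25.6, 21.9]), 88.7) z 102.8 home (635, -57.5)
x 2.120 y 1.028 z -2.986 rx -0.102 ry 4.146 rz 0.058 | 152 mm 24.9 deg t 18.3 F [-0.1 -0.6  0.2] w 60.4
```

View pics/s7.png

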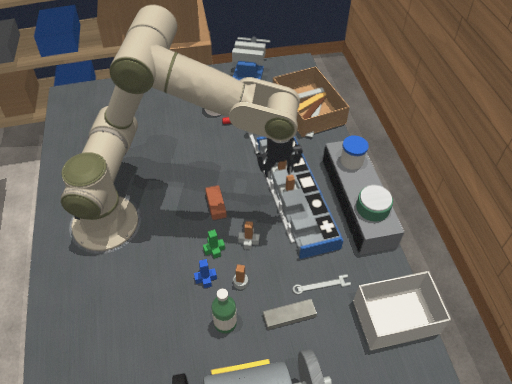

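```bash
python3 -c "
import cv2
f=cv2.imread('pics/w7.png');g=cv2.imread('pics/s7.png')[210:300,180:290]
cv2.imwrite('pics/c7.png',cv2.hconcat([cv2.resize(f,(480,360)),cv2.resize(g,(320,360))[:, :]]))"
```

```text
(no output)
```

View pics/c7.png

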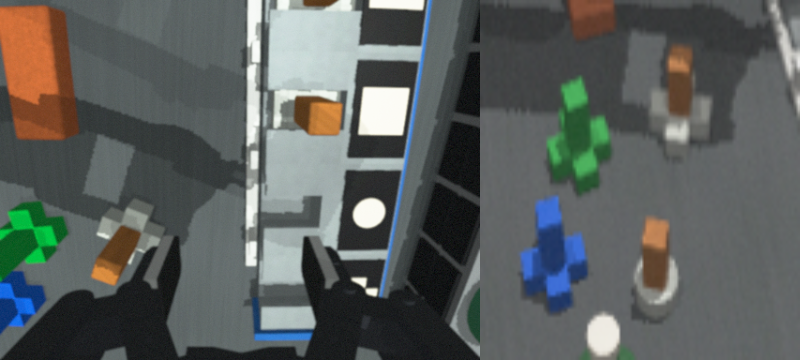

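play_rows(
  rows=[
    {"x":0.6,"y":0.1,"z":-0.9,"rx":-0.1,"ry":1.3,"rz":0,"claw":80},
    {"x":1.2,"y":0.4,"z":-1.8,"rx":-0.1,"ry":2.6,"rz":0,"claw":80},
    {"x":1.8,"y":0.7,"z":-2.6,"rx":-0.1,"ry":3.8,"rz":0,"claw":80},
    {"x":2.12,"y":1.03,"z":-2.99,"rx":-0.1,"ry":4.15,"rz":0,"claw":80},
    {"x":2.12,"y":1.03,"z":-2.99,"rx":-0.1,"ry":4.15,"rz":0,"claw":80},
  ],
)

```text
time_s: 18.8
ee_pos: [463.0, -165.8, 223.8]
tcp_rot: [0.401, -0.583, 0.584, -0.398]
ft_force: [-0.1, 0.2, -0.1]
width: 68.2
```

```bash
python3 -c "
from h import *
plan(464.8,-164.6,127,-20.5)
survey('wrist',[(465,-165),(413,-310)],'pics/w8.png')
"
```

```text
x -0.057 y 2.421 z 0.032 rx 0.005 ry -0.120 rz 0.052 | 97 mm 0.8 deg t 18.8 F [-0.1  0.2 -0.1] w 68.2
(465, -165) {'top': (1323, array([ 464.8, -164.5,   91.6]), (array([ 464.4, -165. ]), array([23.9, 24. ]), 70.0)), 'foot': (2212, array([ 467.3, -156.8,   25.9]), (array([ 467.6, -155.3]), array([45.7, 65.8]), 70.8))}
(413, -310) {'foot': (721, array([ 413. , -305.7,   25.6]), (array([ 411.2, -310.4]), array([40.3, 45. ]), 66.7))}
```

View pics/w8.png

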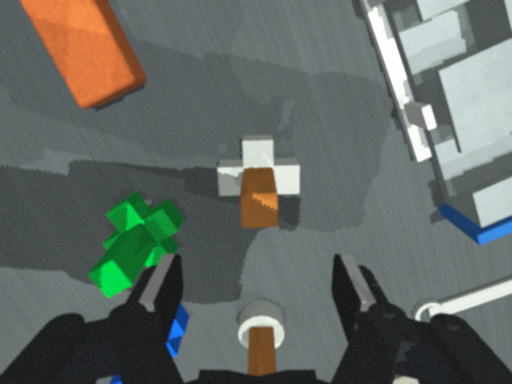

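The steel cross with the wooden post at (258,185) fits; green (140,240) and blue (178,330) are the look-alikes. Descend on the steel one.

play_rows(
  rows=[
    {"x":-0.04,"y":1.0,"z":0.0,"rx":0,"ry":-0.1,"rz":0,"claw":80},
    {"x":-0.04,"y":2.0,"z":0.0,"rx":0,"ry":-0.1,"rz":0,"claw":80},
    {"x":-0.04,"y":2.44,"z":0.0,"rx":0,"ry":-0.1,"rz":0,"claw":80},
    {"x":-0.04,"y":2.44,"z":0.0,"rx":0,"ry":-0.1,"rz":0,"claw":40},
    {"x":-0.04,"y":2.44,"z":0.0,"rx":0,"ry":-0.1,"rz":0,"claw":0},
  ],
)

```text
time_s: 19.35
ee_pos: [465.8, -164.0, 128.2]
tcp_rot: [0.405, -0.579, 0.583, -0.402]
ft_force: [-0.6, 0.2, 0.4]
width: 40.1
```

play_rows(
  rows=[
    {"x":0,"y":0,"z":0,"rx":0,"ry":0,"rz":0,"claw":0},
    {"x":0,"y":0,"z":0,"rx":0,"ry":0,"rz":0,"claw":0},
    {"x":0,"y":-1.0,"z":0,"rx":0,"ry":0,"rz":0,"claw":0},
    {"x":0,"y":-1.8,"z":0,"rx":0,"ry":0,"rz":0,"claw":0},
  ],
)

```text
time_s: 19.75
ee_pos: [465.8, -163.4, 201.8]
tcp_rot: [0.404, -0.579, 0.583, -0.402]
ft_force: [1.1, -0.8, -3.0]
width: 23.5
```

```bash
python3 -c "
from h import *
p=uv2w(535,-250)
plan(p[0],p[1],145,4)
"
```

```text
x 0.387 y 1.430 z 2.420 rx -0.018 ry -4.069 rz 0.060 | 113 mm 24.4 deg t 19.75 F [ 1.1 -0.8 -3. ] w 23.5
```

play_rows(
  rows=[
    {"x":0.1,"y":0,"z":0.8,"rx":0,"ry":-1.3,"rz":0,"claw":0},
    {"x":0.25,"y":0,"z":1.6,"rx":0,"ry":-2.6,"rz":0,"claw":0},
    {"x":0.39,"y":0.5,"z":2.4,"rx":0,"ry":-3.8,"rz":0,"claw":0},
    {"x":0.39,"y":1.1,"z":2.42,"rx":0,"ry":-4.07,"rz":0,"claw":0},
    {"x":0.39,"y":1.43,"z":2.42,"rx":0,"ry":-4.07,"rz":0,"claw":0},
  ],
)

```text
time_s: 20.25
ee_pos: [550.8, -212.0, 143.2]
tcp_rot: [0.519, -0.481, 0.483, -0.516]
ft_force: [-1.1, -0.2, -3.3]
width: 23.6
```

```bash
python3 -c "
from h import *
held()
p=uv2w(638,-249.5)
plan(p[0],p[1],142,4)
"
```

```text
tcp uv [ 533.9 -249.3] ztop 106.3 post uv [ 522.8 -263.5] [ 546.1 -238.6] rect (array([ 534.4, -251.1]), array([23.3, 24.9]), 0.2) foot [ 500.6 -264.2] [ 566.8 -218.2] 39.6
x 0.003 y -0.016 z 2.603 rx 0.036 ry -0.008 rz 0.032 | 104 mm 0.3 deg t 20.3 F [-1.9  1.5 -4.9] w 23.3
```

play_rows(
  rows=[
    {"x":-0.04,"y":-0.05,"z":0.5,"rx":0,"ry":0,"rz":0,"claw":0},
    {"x":-0.04,"y":-0.03,"z":1.0,"rx":0,"ry":0,"rz":0,"claw":0},
    {"x":-0.04,"y":0.0,"z":1.5,"rx":0,"ry":0,"rz":0,"claw":0},
    {"x":-0.04,"y":0.0,"z":2.0,"rx":0,"ry":0,"rz":0,"claw":0},
    {"x":-0.04,"y":0.0,"z":2.55,"rx":0,"ry":0,"rz":0,"claw":0},
  ],
)

```text
time_s: 20.8
ee_pos: [652.2, -202.5, 142.7]
tcp_rot: [0.518, -0.483, 0.483, -0.515]
ft_force: [-0.3, -1.0, -3.1]
width: 23.3
```

```bash
python3 -c "
from h import *
held()
p=uv2w(638,-247.5)
plan(p[0],p[1],142,4)
"
```

```text
tcp uv [ 638.7 -247.1] ztop 105.8 post uv [ 624.5 -260.4] [ 647.7 -236. ] rect (array([ 636.1, -248.2]), array([24.4, 23.2]), 89.9) foot [ 602.1 -272.3] [ 671.6 -238.6] 39.2
x 0.010 y 0.016 z -0.019 rx 0.008 ry -0.009 rz 0.039 | 1 mm 0.2 deg t 20.85 F [ 0.4  1.4 -3.1] w 23.1
```

Home within 2 mm; lower the last 2 mm, release, and move toward the small block.

play_rows(
  rows=[
    {"x":0,"y":0.04,"z":0.02,"rx":0,"ry":0,"rz":0,"claw":0},
    {"x":0,"y":0.05,"z":0.02,"rx":0,"ry":0,"rz":0,"claw":0},
    {"x":0,"y":0.04,"z":0.02,"rx":0,"ry":0,"rz":0,"claw":60},
    {"x":0,"y":0.04,"z":0.02,"rx":0,"ry":0,"rz":0,"claw":70},
    {"x":0,"y":0.03,"z":0.02,"rx":0,"ry":0,"rz":0,"claw":70},
  ],
)

```text
time_s: 21.35
ee_pos: [655.2, -202.0, 142.0]
tcp_rot: [0.518, -0.481, 0.484, -0.516]
ft_force: [-0.3, -1.1, -0.3]
width: 59.5
```

play_rows(
  rows=[
    {"x":0,"y":-0.8,"z":0,"rx":0,"ry":0,"rz":0,"claw":70},
    {"x":0,"y":-1.8,"z":0,"rx":0,"ry":0,"rz":0,"claw":70},
    {"x":0,"y":-2.7,"z":-0.8,"rx":0,"ry":0,"rz":0,"claw":70},
    {"x":0.9,"y":-3.0,"z":-1.7,"rx":0,"ry":0,"rz":0,"claw":70},
    {"x":1.8,"y":-3.0,"z":-2.6,"rx":0,"ry":0,"rz":0,"claw":70},
  ],
)

```text
time_s: 21.85
ee_pos: [557.8, -278.4, 265.3]
tcp_rot: [0.518, -0.479, 0.485, -0.516]
ft_force: [0.7, -0.7, -0.7]
width: 59.7
```

```bash
python3 -c "
from h import *
survey('wrist',[(413,-310)],'pics/w9.png')
survey('scene',[(413,-310)])
plan(413,-310,250,4)
"
```

```text
(413, -310) {'top': (835, array([ 411.1, -312.3,   91.6]), (array([ 410.4, -313.1]), array([24.5, 24.4]), 70.2)), 'foot': (775, array([ 417.5, -307.6,   25.8]), (array([ 414.1, -310.1]), array([36. , 45.4]), 39.4))}
in rack cross 1303 top uv (array([ 637.6, -248.7]), array([24.6, 23.6]), 1.0) z 103.7 home (638, -249.2)
(413, -310) {'top': (33, array([ 412.4, -309.7,   91.7]), (array([ 411.3, -310.5]), array([24.7, 24.9]), 71.6)), 'foot': (45, array([ 417.5, -305. ,   26.2]), (array([ 415.6, -306. ]), array([37.9, 41.2]), 45.9))}
in rack round 57 top uv (array([636.4, 139.2]), array([26.4, 23.6]), 4.7) z 103.2 home (637, 134.6)
in rack square 50 top uv (array([634.5, -53.4]), array([23. , 26.5]), 87.3) z 104.1 home (635, -57.5)
in rack cross 40 top uv (array([ 637.8, -244.7]), array([23.9, 24.3]), 11.4) z 103.3 home (638, -249.2)
in rack oblong 53 top uv (array([635.9,  42.8]), array([25.3, 22.8]), 2.1) z 103.6 home (638, 38.5)
x 0.471 y 0.338 z -3.595 rx -0.004 ry -0.066 rz 0.061 | 146 mm 0.5 deg t 21.95 F [ 0.6 -0.1  0.8] w 59.5
```

View pics/w9.png

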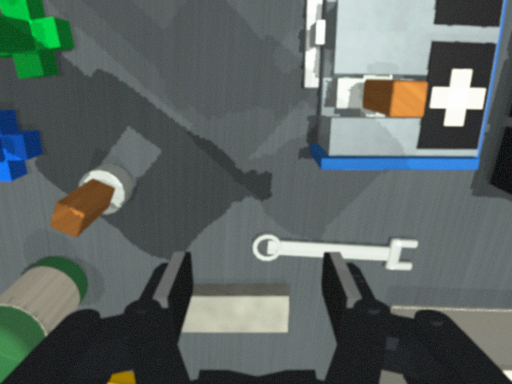

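```bash
python3 -c "
from h import *
plan(410.4,-313.1,225,-20)
"
```

```text
x 0.540 y 0.964 z -3.665 rx -0.016 ry 3.934 rz 0.060 | 153 mm 23.6 deg t 21.95 F [ 0.6 -0.1  0.8] w 59.5
```

play_rows(
  rows=[
    {"x":0.14,"y":0.2,"z":-1.0,"rx":0,"ry":1.3,"rz":0,"claw":80},
    {"x":0.28,"y":0.4,"z":-2.0,"rx":0,"ry":2.6,"rz":0,"claw":80},
    {"x":0.45,"y":0.7,"z":-3.0,"rx":0,"ry":3.8,"rz":0,"claw":80},
    {"x":0.54,"y":0.96,"z":-3.66,"rx":0,"ry":3.93,"rz":0,"claw":80},
    {"x":0.54,"y":0.96,"z":-3.66,"rx":0,"ry":3.93,"rz":0,"claw":80},
  ],
)

```text
time_s: 22.45
ee_pos: [408.3, -313.2, 224.4]
tcp_rot: [0.406, -0.579, 0.581, -0.404]
ft_force: [0.4, 1.0, -0.4]
width: 68.4
```

```bash
python3 -c "
from h import *
survey('wrist',[(411,-313)],'pics/w10.png')
plan(410.6,-313,127,-20)
"
```

```text
(411, -313) {'top': (1307, array([ 410. , -312.2,   91.7]), (array([ 409.8, -312.7]), array([23.8, 24. ]), 70.0)), 'foot': (1049, array([ 412.1, -305.4,   25.8]), (array([ 411. , -309.3]), array([38. , 44.5]), 70.2))}
x -0.025 y 2.456 z 0.007 rx -0.027 ry -0.012 rz 0.052 | 98 mm 0.4 deg t 22.5 F [ 0.1 -1.3 -0.1] w 68.2
```

View pics/w10.png

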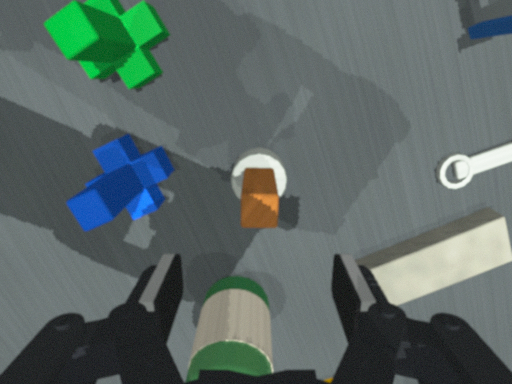

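play_rows(
  rows=[
    {"x":-0.03,"y":1.0,"z":0.0,"rx":0,"ry":0,"rz":0,"claw":80},
    {"x":-0.03,"y":2.0,"z":0.0,"rx":0,"ry":0,"rz":0,"claw":80},
    {"x":-0.03,"y":2.46,"z":0.0,"rx":0,"ry":0,"rz":0,"claw":80},
    {"x":-0.03,"y":2.46,"z":0.0,"rx":0,"ry":0,"rz":0,"claw":40},
    {"x":-0.03,"y":2.46,"z":0.0,"rx":0,"ry":0,"rz":0,"claw":0},
  ],
)

```text
time_s: 23.0
ee_pos: [411.4, -312.9, 127.8]
tcp_rot: [0.406, -0.577, 0.582, -0.405]
ft_force: [-0.2, -0.2, 0.5]
width: 40.4
```

play_rows(
  rows=[
    {"x":0,"y":0,"z":0,"rx":0,"ry":0,"rz":0,"claw":0},
    {"x":0,"y":0,"z":0,"rx":0,"ry":0,"rz":0,"claw":0},
    {"x":0,"y":-1.0,"z":0,"rx":0,"ry":0,"rz":0,"claw":0},
    {"x":0,"y":-2.0,"z":0,"rx":0,"ry":0,"rz":0,"claw":0},
    {"x":0,"y":-2.7,"z":0,"rx":0,"ry":0,"rz":0,"claw":0},
  ],
)

```text
time_s: 23.5
ee_pos: [411.4, -312.2, 238.7]
tcp_rot: [0.406, -0.576, 0.583, -0.405]
ft_force: [0.5, -0.5, -5.1]
width: 23.6
```

```bash
python3 -c "
from h import *
p=uv2w(535,-154)
plan(p[0],p[1],240,4)
"
```

```text
x -5.739 y -0.066 z 1.448 rx -0.049 ry -4.003 rz 0.085 | 237 mm 24.0 deg t 23.5 F [ 0.5 -0.5 -5.1] w 23.6
```

play_rows(
  rows=[
    {"x":-1.15,"y":0,"z":0.3,"rx":0,"ry":-0.9,"rz":0,"claw":0},
    {"x":-2.3,"y":0,"z":0.6,"rx":0,"ry":-1.8,"rz":0,"claw":0},
    {"x":-3.45,"y":0,"z":0.9,"rx":0,"ry":-2.7,"rz":0,"claw":0},
    {"x":-4.6,"y":0,"z":1.2,"rx":0,"ry":-3.5,"rz":0,"claw":0},
    {"x":-5.74,"y":0,"z":1.45,"rx":0,"ry":-4.0,"rz":0,"claw":0},
  ],
)

```text
time_s: 24.0
ee_pos: [545.3, -114.4, 237.8]
tcp_rot: [0.519, -0.478, 0.485, -0.516]
ft_force: [0.7, -0.9, -4.5]
width: 23.0
```

```bash
python3 -c "
from h import *
p=uv2w(535,-154)
plan(p[0],p[1],145,4)
"
```

```text
x 0.023 y 2.320 z -0.033 rx -0.034 ry 0.027 rz 0.094 | 93 mm 0.6 deg t 24.0 F [ 0.7 -0.9 -4.5] w 23.0
```

play_rows(
  rows=[
    {"x":0.02,"y":0.8,"z":-0.05,"rx":0,"ry":0,"rz":0.09,"claw":0},
    {"x":0.02,"y":1.6,"z":-0.05,"rx":0,"ry":0,"rz":0.09,"claw":0},
    {"x":0.02,"y":2.2,"z":-0.05,"rx":0,"ry":0,"rz":0.09,"claw":0},
    {"x":0.02,"y":2.3,"z":-0.05,"rx":0,"ry":0,"rz":0.09,"claw":0},
    {"x":0.02,"y":2.3,"z":-0.05,"rx":0,"ry":0,"rz":0.09,"claw":0},
  ],
)

```text
time_s: 24.5
ee_pos: [543.9, -116.3, 146.1]
tcp_rot: [-0.517, 0.481, -0.482, 0.519]
ft_force: [0.1, 0.1, -4.4]
width: 23.5
```

```bash
python3 -c "
from h import *
held()
p=uv2w(628,-153)
plan(p[0],p[1],142,4)
"
```

```text
tcp uv [ 534.8 -154.1] ztop 109.4 post uv [ 522.7 -166.8] [ 546.  -141.6] rect (array([ 534.4, -154.2]), array([23.3, 25.2]), 0.0) foot [ 511.6 -162.6] [ 557.  -131.7] 42.6
x -0.022 y 0.137 z 2.330 rx -0.048 ry 0.026 rz 0.011 | 93 mm 0.3 deg t 24.55 F [ 0.6 -1.3 -3.3] w 23.2
```

play_rows(
  rows=[
    {"x":-0.03,"y":0,"z":0.5,"rx":0,"ry":0,"rz":0,"claw":0},
    {"x":-0.03,"y":0.03,"z":1.0,"rx":0,"ry":0,"rz":0,"claw":0},
    {"x":-0.03,"y":0.05,"z":1.5,"rx":0,"ry":0,"rz":0,"claw":0},
    {"x":-0.03,"y":0.05,"z":1.9,"rx":0,"ry":0,"rz":0,"claw":0},
    {"x":-0.03,"y":0.05,"z":2.29,"rx":0,"ry":0,"rz":0,"claw":0},
  ],
)

```text
time_s: 25.05
ee_pos: [636.7, -108.8, 147.5]
tcp_rot: [-0.516, 0.479, -0.484, 0.519]
ft_force: [-0.7, -0.0, 2.5]
width: 23.5
```

```bash
python3 -c "
from h import *
held()
p=uv2w(628,-153)
plan(p[0],p[1],142,4)
"
```

```text
tcp uv [ 627.9 -152.8] ztop 110.7 post uv [ 616.  -165.1] [ 639.2 -140.5] rect (array([ 627.6, -152.8]), array([23.2, 24.6]), 0.1) foot [ 605.2 -161.9] [ 651.  -140.6] 44.0
x 0.004 y 0.125 z 0.001 rx -0.045 ry 0.031 rz 0.019 | 5 mm 0.3 deg t 25.1 F [-0.9  0.6 -4.3] w 23.5
```

play_rows(
  rows=[
    {"x":0,"y":0.08,"z":0.02,"rx":0,"ry":0,"rz":0,"claw":0},
    {"x":0,"y":0.15,"z":0.02,"rx":0,"ry":0,"rz":0,"claw":0},
    {"x":0,"y":0.15,"z":0.02,"rx":0,"ry":0,"rz":0,"claw":0},
    {"x":0,"y":0.12,"z":0.02,"rx":0,"ry":0,"rz":0,"claw":60},
    {"x":0,"y":0.12,"z":0.02,"rx":0,"ry":0,"rz":0,"claw":70},
  ],
)

```text
time_s: 25.6
ee_pos: [638.5, -108.8, 143.9]
tcp_rot: [-0.517, 0.479, -0.484, 0.519]
ft_force: [0.1, -0.5, 0.9]
width: 51.7
```

play_rows(
  rows=[
    {"x":0,"y":0,"z":0,"rx":0,"ry":0,"rz":0,"claw":70},
    {"x":0,"y":-0.8,"z":0,"rx":0,"ry":0,"rz":0,"claw":70},
    {"x":0,"y":-1.8,"z":0,"rx":0,"ry":0,"rz":0,"claw":70},
    {"x":0,"y":-2.8,"z":-1,"rx":0,"ry":0,"rz":0,"claw":70},
    {"x":0,"y":-3.8,"z":-2,"rx":0,"ry":0,"rz":0,"claw":70},
  ],
)

```text
time_s: 26.1
ee_pos: [566.1, -113.5, 287.6]
tcp_rot: [-0.516, 0.478, -0.485, 0.52]
ft_force: [0.0, -0.5, 0.4]
width: 59.6
```

```bash
python3 -c "
from h import *
survey('wrist',[],'pics/w11.png')
survey('scene',[],'pics/s11.png')
"
```

```text
in rack square 1184 top uv (array([634.4, -58.2]), array([23.8, 24.7]), 88.6) z 103.8 home (635, -57.5)
in rack small 872 top uv (array([ 627.5, -153.7]), array([24.2, 23.6]), 0.3) z 103.8 home (628, -153.0)
in rack round 52 top uv (array([635. , 138.4]), array([22.7, 24.7]), 7.9) z 103.5 home (637, 134.6)
in rack square 51 top uv (array([636. , -52.5]), array([25.3, 23.7]), 6.9) z 103.9 home (635, -57.5)
in rack cross 41 top uv (array([ 639. , -246.9]), array([25.7, 22.7]), 1.8) z 103.7 home (638, -249.2)
in rack oblong 52 top uv (array([637.7,  43.2]), array([22.4, 25.6]), 88.2) z 103.6 home (638, 38.5)
in rack small 47 top uv (array([ 628.8, -150.8]), array([25. , 23.9]), 13.9) z 102.9 home (628, -153.0)
```

View pics/w11.png

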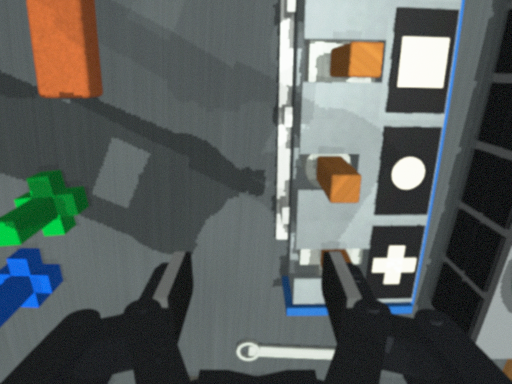

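View pics/s11.png

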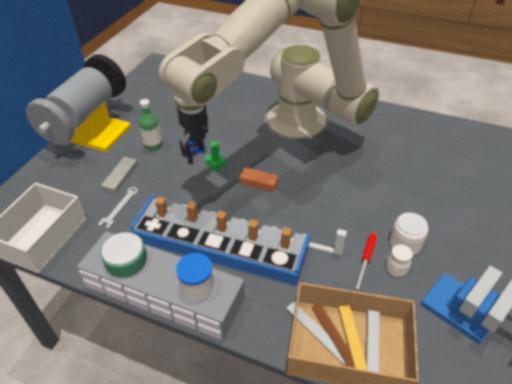

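```bash
python3 -c "
from h import *
plan(560,240,270,4)
"
```

```text
x -8.842 y 0.495 z 0.490 rx -0.162 ry 0.022 rz 0.075 | 355 mm 1.1 deg t 26.2 F [-0.6 -1.1  0.2] w 59.8
```

play_rows(
  rows=[
    {"x":-1.2,"y":0.1,"z":0.1,"rx":-0.16,"ry":0,"rz":0,"claw":70},
    {"x":-2.4,"y":0.1,"z":0.1,"rx":-0.16,"ry":0,"rz":0,"claw":70},
    {"x":-3.6,"y":0.2,"z":0.2,"rx":-0.16,"ry":0,"rz":0,"claw":70},
    {"x":-4.8,"y":0.2,"z":0.2,"rx":-0.16,"ry":0,"rz":0,"claw":70},
    {"x":-6.0,"y":0.3,"z":0.3,"rx":-0.16,"ry":0,"rz":0,"claw":70},
  ],
)

```text
time_s: 26.7
ee_pos: [560.4, 128.2, 279.0]
tcp_rot: [0.519, -0.479, 0.484, -0.516]
ft_force: [1.3, -0.9, 0.2]
width: 59.6
```

play_rows(
  rows=[
    {"x":-1.2,"y":0,"z":0,"rx":0,"ry":0,"rz":0,"claw":70},
    {"x":-2.4,"y":0,"z":0,"rx":0,"ry":0,"rz":0,"claw":70},
    {"x":-2.8,"y":0,"z":0,"rx":0,"ry":0,"rz":0,"claw":70},
    {"x":-2.8,"y":0,"z":0,"rx":0,"ry":0,"rz":0,"claw":70},
  ],
)

```text
time_s: 27.1
ee_pos: [552.0, 241.9, 277.8]
tcp_rot: [0.52, -0.478, 0.483, -0.517]
ft_force: [0.4, -0.8, 0.4]
width: 60.1
```

```bash
python3 -c "
from h import *
survey('wrist',[],'pics/w12.png')
d=ctrl.get_image('wrist');q=cloud(d).reshape(-1,3)
h=(q[:,2]>90)&(q[:,2]<99)&(np.hypot(q[:,0]-565,q[:,1]-318)<35)
print(h.sum(),q[h].mean(0),rect(q[h]),w2uv(*rect(q[h])[0]))
plan(565.4,318.5,200,4)
"
```

```text
in rack round 70 top uv (array([642.5, 144.7]), array([5.2, 9.7]), 83.5) z 103.2 home (637, 134.6)
in rack oblong 301 top uv (array([630.4,  40.5]), array([26.3, 14.5]), 78.1) z 103.5 home (638, 38.5)
875 [564.71686287 318.95797319  94.6622111 ] (array([565. , 318.8]), array([17.9, 23.4]), 4.4) [585.86205223 278.61101156]
x -1.970 y 1.934 z 0.456 rx -0.019 ry 0.019 rz 0.078 | 112 mm 0.5 deg t 27.2 F [-0.3  0.6 -0.3] w 59.7
```

View pics/w12.png

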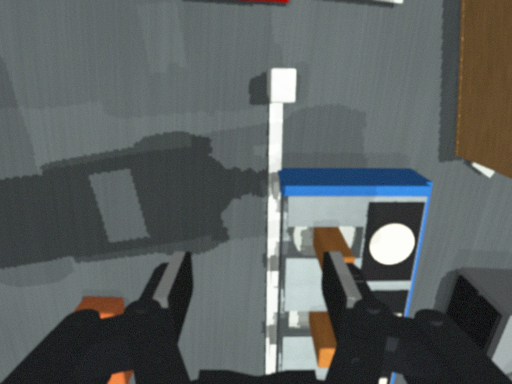

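play_rows(
  rows=[
    {"x":-0.9,"y":0.6,"z":0.2,"rx":0,"ry":0,"rz":0.08,"claw":60},
    {"x":-1.8,"y":1.2,"z":0.4,"rx":0,"ry":0,"rz":0.08,"claw":60},
    {"x":-1.97,"y":1.9,"z":0.43,"rx":0,"ry":0,"rz":0.08,"claw":60},
    {"x":-1.97,"y":1.9,"z":0.43,"rx":0,"ry":0,"rz":0.08,"claw":60},
    {"x":-1.97,"y":1.9,"z":0.43,"rx":0,"ry":0,"rz":0.08,"claw":60},
  ],
)

```text
time_s: 27.7
ee_pos: [565.0, 316.9, 202.1]
tcp_rot: [-0.517, 0.482, -0.483, 0.518]
ft_force: [0.1, 0.3, 0.5]
width: 51.3
```

```bash
python3 -c "
from h import *
plan(565,318.6,130,4)
"
```

```text
x -0.042 y 1.802 z -0.001 rx -0.020 ry 0.003 rz 0.001 | 72 mm 0.1 deg t 27.7 F [0.1 0.3 0.5] w 51.3
```

play_rows(
  rows=[
    {"x":-0.04,"y":0.9,"z":-0.01,"rx":0,"ry":0,"rz":0,"claw":60},
    {"x":-0.04,"y":1.8,"z":-0.01,"rx":0,"ry":0,"rz":0,"claw":60},
    {"x":-0.04,"y":1.8,"z":-0.01,"rx":0,"ry":0,"rz":0,"claw":20},
    {"x":-0.04,"y":1.8,"z":-0.01,"rx":0,"ry":0,"rz":0,"claw":0},
    {"x":-0.04,"y":1.8,"z":-0.01,"rx":0,"ry":0,"rz":0,"claw":0},
  ],
  force=40,
)

```text
time_s: 28.2
ee_pos: [565.1, 317.9, 133.0]
tcp_rot: [-0.516, 0.481, -0.483, 0.518]
ft_force: [-5.4, -3.5, 2.7]
width: 17.8
```

play_rows(
  rows=[
    {"x":0.3,"y":0,"z":0,"rx":0,"ry":0,"rz":0,"claw":0},
    {"x":0.6,"y":0,"z":0,"rx":0,"ry":0,"rz":0,"claw":0},
    {"x":0.9,"y":0,"z":0,"rx":0,"ry":0,"rz":0,"claw":0},
    {"x":1.12,"y":0,"z":0,"rx":0,"ry":0,"rz":0,"claw":0},
    {"x":1.18,"y":0,"z":0,"rx":0,"ry":0,"rz":0,"claw":0},
  ],
)

```text
time_s: 28.7
ee_pos: [568.5, 270.0, 133.2]
tcp_rot: [-0.516, 0.482, -0.483, 0.518]
ft_force: [2.0, 8.7, -15.5]
width: 17.4
```

```bash
python3 -c "
from h import *
print(ctrl.observe()['ft_force'],w2uv(*ctrl.observe()['ee_pos'][:2]))
"
```

```text
[  2.00506798   8.65774252 -15.47704289] [585.9798121  229.63768113]
```

Shut (v back to ≈230). Hold briefly, release, rise, and check.

play_rows(
  rows=[
    {"x":0,"y":0,"z":0,"rx":0,"ry":0,"rz":0,"claw":0},
    {"x":0,"y":0,"z":0,"rx":0,"ry":0,"rz":0,"claw":0},
    {"x":0,"y":0,"z":0,"rx":0,"ry":0,"rz":0,"claw":60},
    {"x":0,"y":0,"z":0,"rx":0,"ry":0,"rz":0,"claw":60},
    {"x":0,"y":0,"z":0,"rx":0,"ry":0,"rz":0,"claw":60},
  ],
)

```text
time_s: 29.2
ee_pos: [569.2, 270.0, 134.8]
tcp_rot: [-0.515, 0.481, -0.484, 0.519]
ft_force: [-0.2, -0.5, -0.3]
width: 51.1
```

play_rows(
  rows=[
    {"x":0,"y":-1.0,"z":0,"rx":0,"ry":0,"rz":0,"claw":60},
    {"x":0,"y":-2.0,"z":0,"rx":0,"ry":0,"rz":0,"claw":60},
    {"x":0,"y":-3.0,"z":0,"rx":0,"ry":0,"rz":0,"claw":60},
    {"x":1.0,"y":-4.0,"z":-1,"rx":0,"ry":0,"rz":0,"claw":60},
    {"x":2.0,"y":-5.0,"z":-2,"rx":0,"ry":0,"rz":0,"claw":60},
  ],
)

```text
time_s: 29.7
ee_pos: [513.7, 207.7, 314.0]
tcp_rot: [-0.515, 0.481, -0.484, 0.519]
ft_force: [0.5, 0.1, 0.7]
width: 51.3
```

```bash
python3 -c "
from h import *
survey('wrist',[],'pics/w13.png')
d=ctrl.get_image('wrist');q=cloud(d).reshape(-1,3)
h=(q[:,2]>90)&(q[:,2]<99)&(np.hypot(q[:,0]-567,q[:,1]-275)<35)
print(h.sum(),rect(q[h]),w2uv(*rect(q[h])[0]))
survey('scene',[],'pics/s13.png')
survey('side',[],'pics/t13.png')
"
```

```text
in rack round 633 top uv (array([635.7, 134.8]), array([23.6, 23.6]), 89.3) z 103.7 home (637, 134.6)
in rack oblong 91 top uv (array([643.5,  47.4]), array([10.7, 19.6]), 45.3) z 103.2 home (638, 38.5)
607 (array([568.5, 270.7]), array([18.5, 22.4]), 4.5) [585.99824002 230.38403308]
in rack round 55 top uv (array([635.6, 138. ]), array([26.4, 23.4]), 1.0) z 104.0 home (637, 134.6)
in rack square 49 top uv (array([635.6, -53.3]), array([23.8, 25.9]), 87.9) z 103.0 home (635, -57.5)
in rack cross 41 top uv (array([ 639.7, -245.7]), array([23.8, 25.3]), 88.6) z 103.3 home (638, -249.2)
in rack oblong 51 top uv (array([638.7,  44.3]), array([23.3, 27.6]), 85.7) z 103.5 home (638, 38.5)
in rack small 47 top uv (array([ 628.2, -151.2]), array([23.8, 24.8]), 83.5) z 103.0 home (628, -153.0)
in rack round 29 top uv (array([636.7, 130.2]), array([22.4, 25. ]), 2.3) z 103.9 home (637, 134.6)
in rack square 30 top uv (array([636.6, -61.7]), array([22.3, 25.2]), 3.2) z 104.0 home (635, -57.5)
in rack cross 33 top uv (array([ 639.4, -251.7]), array([23.1, 22.2]), 82.6) z 103.8 home (638, -249.2)
in rack oblong 30 top uv (array([638.4,  35.2]), array([24.1, 22.6]), 89.7) z 103.5 home (638, 38.5)
in rack small 32 top uv (array([ 628.8, -156.9]), array([23.2, 22. ]), 2.3) z 103.6 home (628, -153.0)
```

View pics/s13.png

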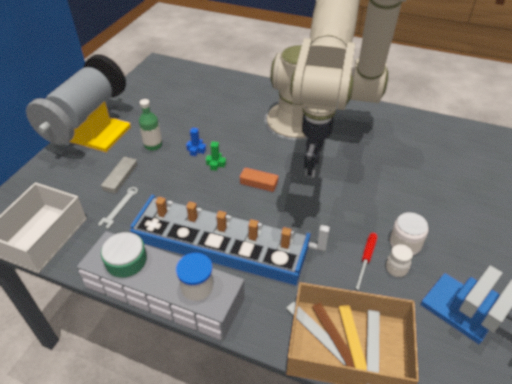

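View pics/w13.png

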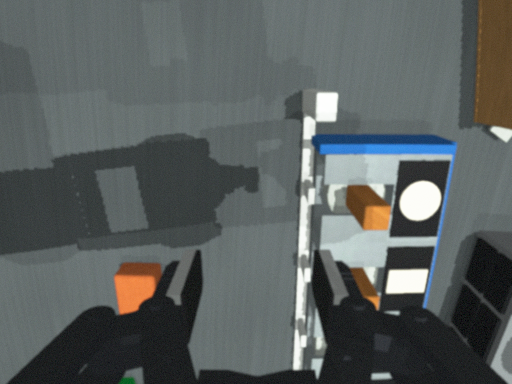

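```bash
python3 -c "
from cell import ctrl
print(ctrl.observe()['joint_vel'].round(3)); print(ctrl.finish_job())"
```

```text
[ 0.017  0.059 -0.     0.002 -0.005  0.004]
the job is handed in; nothing more can be done
None
```

All five blocks are back in their own bays, the keeper bar is shut again, and the job is handed in at about 30 s on the robot's clock. I slid the bar open by about 47.5 mm, inserted oblong, round, square, cross and small in that order, then slid the bar shut.

- **Block positions:** in the wrist view after each insertion, every post stood within about 1.5 mm of the home point I had worked out from the rack, along and across the bay. Post tops were at about 103.7 mm, so the blocks stand upright on the 12 mm lane floor.
- **Camera disagreement:** the scene and side cameras put the posts up to about 6 mm to either side across the bays, in opposite directions. I took this to be their viewing bias; it is still within tolerance.
- **Back stop not felt:** I placed the blocks by measured position and did not press them against the stop. My estimate of the rack is good to about 2 mm.
- **Keeper bar:** the handle ended 0.7 mm from where it stood when shut at the start.
- **Bystanders and look-alikes:** in the last scene picture the blue and green crosses and the bystanders look unmoved.

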